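# Scoop salvaged chokes into the piece counter and start the count

## Robot

A 6-joint arm with a two-finger parallel gripper is mounted at the origin on the work surface. World frame = base frame: x ahead of the robot, y to its left, z up, the work surface at z = 0. Lengths are in m, angles in rad, forces in N, time in s.
With the tool pointing down it reaches from about 0.225 to 0.875 m from the base axis. Payload 3.4 kg.
Tool frame: the origin (TCP) lies at the very end of the fingers, on their centre line; the grasp point (between the pads) lies 19 mm behind it (manip.tcp_to_grasp is the distance from the TCP to the grasp point, in m); z points along the fingers, y is the line along which they close (so a half turn about z gives the same grasp; the last joint's range is limited). The gripper opens to 85 mm and grips with 20 to 120 N. Pads are 22 mm wide; open, the fingers measure 114 mm over their backs; the gripper's body (76 mm by 85 mm) begins 54 mm behind the grasp point. The pads swing forward as they close: fully open they stand 13 mm farther back than shut.
Start: joints at [-1.366, 0.276, 1.505, -0, 1.361, -0.121], TCP at [0.184, -0.545, 0.231] pointing down, gripper open.
Joint ranges: [-2.89, 2.89], [-0.75, 2.08], [0.22, 2.7], [-1.18, 4.32], [0.11, 2.71], [-2.7, 2.7]. Speed limits (rad/s): [2.57, 2.57, 3.14, 3.14, 3.14, 3.14].

## Interface

Orientations are given as a unit quaternion [w, x, y, z].
In Python, from rig import status, get_image, job, manip gives the robot as it stands.
- The arm moves only by the tool apply_moves, never from a script. Its arguments are lists of equal length, an entry for each row: "xyz": the shift along the tool's x, y, z each as a share of 0.3 m, from -1 to 1, a list of three; "rot": the turn, a rotation vector about the tool's x, y, z each as a share of 60 degrees, from -1 to 1, a list of three; "hand": the opening, from -1 (shut) to 1 (fully open). A call has 1 to 8 rows; each row shifts and turns the commanded pose from where the row before left it, along the tool's axes as they then stand; what a row does not reach is not made up. A row lasts 1/8 s, in which the tool goes at most 62.5 mm and 10.7 degrees, less where a joint would pass 70% of its speed; a pose out of reach is approached as far as the arm can. A call with a number of a shift or a turn outside -1 to 1 is refused whole. A call with a gripper value outside its range is refused whole. The fingers move at their own pace and stop on an object; "force" is the grip in N (left out, the last holds). Time passes only in rows, so rows that do not move let the fingers close. It gives the time, the measured TCP pose, the force, the opening and the grip force at its end, in the units of the state.
- status.get_state(): the state, without advancing time (a new reading comes with each control period).
- get_image(name): name is "side" or "top" or "wrist"; returns a dict with "pixels" (420x560x3 uint8, red, green, blue), "fovy" (degrees; the focal length in pixels is half the picture's height over the tangent of half this angle, whatever the lens; pixels are square), "cx", "cy" (the principal point, pixels), "origin" and "orientation" of the camera in the world; the wrist camera has in their place "tool_from_camera" (4x4, takes a point from camera to tool coordinates, whose origin is the TCP and whose axes are the flange's). Camera axes: x right, y down, z forward; pixel columns grow to the right and rows downward; lengths in m; the calibration is good to about 2 mm. A picture is of the moment at which its call begins: read the wrist's pose just before it. There is no depth.
- job.sign_off(): hands the job in; it is judged then, once.
The state is a dict: "clock": time; "qpos": joint angles; "qd": joint speeds; "effort": joint torques, N m; "position": TCP position; "ee_rot": TCP orientation; "contact_force": force on the tool from outside, world axes, zero at the start; "moment": the same for the moment, N m; "width": finger opening in m; "gripper_force": force on a finger pad.
Only numpy, scipy, OpenCV 4.12 (cv2) and the standard library are available. Lean on these libraries where they do the work, as an engineer would, in place of code of your own. Each camera call takes 0.05 s, during which the arm holds its last target. There are 200 camera calls.

## Task

Pick up the aluminium scoop by its handle and use it to carry at least three of the five orange chokes from the grey tray into the steel pan of the piece counter, never touching the chokes with the fingers; any left over must stay in the tray, none outside tray and pan. Then stand the scoop upright back on the blue mat and let go of it, and only then press the small red-knobbed lever on the side of the counter's head all the way down to start the count. Leave the other things on the bench where they are.

Things in the scene. Friction and masses are not known exactly. Their poses are not given: they have to be found in the camera images.
- choke1: salvaged choke coil dipped in orange resin: a squat blob 21 mm in diameter and 16 mm high, about 12 g, glossy and slippery (friction on tray and scoop about 0.22), a flat 10 mm spot at each end, copper dot on top; origin at its centre. It slides rather than rolls while upright and can roll on its side. One of five alike.
- choke2: salvaged choke coil dipped in orange resin: a squat blob 21 mm in diameter and 16 mm high, about 12 g, glossy and slippery (friction on tray and scoop about 0.22), a flat 10 mm spot at each end, copper dot on top; origin at its centre. It slides rather than rolls while upright and can roll on its side. One of five alike.
- choke3: salvaged choke coil dipped in orange resin: a squat blob 21 mm in diameter and 16 mm high, about 12 g, glossy and slippery (friction on tray and scoop about 0.22), a flat 10 mm spot at each end, copper dot on top; origin at its centre. It slides rather than rolls while upright and can roll on its side. One of five alike.
- choke4: salvaged choke coil dipped in orange resin: a squat blob 21 mm in diameter and 16 mm high, about 12 g, glossy and slippery (friction on tray and scoop about 0.22), a flat 10 mm spot at each end, copper dot on top; origin at its centre. It slides rather than rolls while upright and can roll on its side. One of five alike.
- choke5: salvaged choke coil dipped in orange resin: a squat blob 21 mm in diameter and 16 mm high, about 12 g, glossy and slippery (friction on tray and scoop about 0.22), a flat 10 mm spot at each end, copper dot on top; origin at its centre. It slides rather than rolls while upright and can roll on its side. One of five alike.
- tray: grey tray fixed to the bench, outside 208 (x) by 124 (y) by 28 mm high, walls and floor 4 mm (inside 200 by 116 mm); its +x end slopes inside, from the floor at x=86 up to the rim at x=100; origin at its underside's centre; x along it, to the robot's left (turned up to 0.3 rad). The chokes start upright in its left half, at x=8 to 70 mm and within 30 mm of its centre line
- counter: white piece counter fixed to the bench; x away from the robot (turned up to 0.2 rad). Base x=-95..115, y=-85..85 mm, 40 mm high; on it a round steel pan centred at x=-30; behind it a column at x=60..110 with a grey head, x=42..118, y=-45..45, 128 to 172 mm above the bench. Origin at bench height
- pan (a point): centre of the floor of the counter's round steel pan, 44 mm above the bench; the pan is 144 mm across at the rim, walls 4 mm thick and 26 mm above this floor (inside about 128 mm across at the floor), rim 70 mm above the bench; axes as the counter's. 72 mm beyond this point along x the head begins
- count_lever (a joint): small pivot lever on the right side (-y of the counter) of the counter's head. 0: raised, pointing out to -y and up at 20 degrees; 0.7 rad: fully down on its stop, 20 degrees below level. Starts between 0 and 0.12. Stays where it is left; about 1 N at the knob moves it
- lever_knob (a point): centre of the red ball knob (18 mm in diameter) at the lever's end, 55 mm from the pivot; the pivot lies at x=80, y=-54 mm of the counter, 150 mm above the bench. Pushed fully down the knob travels about 38 mm, from 169 to 131 mm above the bench
- mat: blue rubber-faced mat, 160 (x) by 170 (y) by 3 mm, fixed to the bench; origin at the centre of its underside
- scoop: aluminium scoop, about 150 g, level on the mat, mouth (+x) to the robot's left within 0.55 rad. Flat bowl 80 by 80 mm, floor 1.6 mm, open at its +x end; sides 28 mm high (15 near the mouth), back wall 30 mm. Rubber handle, 18 (y) by 20 mm, 85 mm long, rises from the back wall at x=-42, z=18 mm, leaning back (-x) 30 degrees from z. Origin: centre of the bowl's underside, z up
- scoop_grip (a point): point on the handle's axis 52 mm up from its root, in scoop axes (-68, 0, +63) mm; the place to pinch it across its 18 mm width (along the scoop's y); the handle goes on 33 mm beyond
- scoop_lip (a point): middle of the lip's lower edge at the scoop's mouth, (40, 0, 0) mm in scoop axes; axes as the scoop's
- jar: bystander: amber glass jar, 48 mm diameter, 75 mm high; origin at the centre of its underside
- beaker: bystander: glass beaker, 72 mm diameter, 90 mm high; origin at the centre of its underside
- spool: bystander: solder spool, 64 mm diameter, 40 mm high; origin at the centre of its underside
- phone: bystander: old black keypad phone, 52 by 112 by 14 mm, lying; origin at the centre of its underside
- screwdriver: bystander: screwdriver lying on the bench, about 200 mm long
- board: bystander: green scrap circuit board, 90 by 120 mm, 15 mm high with its parts; origin at the centre of its underside

How it is judged:
On the way, in this order (a step that is already met when the one before it is completed fails the run):
1. at least three chokes lie in the pan ((distance between each of choke1, choke2, choke3 and pan below 0.068 m or distance between each of choke1, choke2, choke4 and pan below 0.068 m or distance between each of choke1, choke2, choke5 and pan below 0.068 m or distance between each of choke1, choke3, choke4 and pan below 0.068 m or distance between each of choke1, choke3, choke5 and pan below 0.068 m or distance between each of choke1, choke4, choke5 and pan below 0.068 m or distance between each of choke2, choke3, choke4 and pan below 0.068 m or distance between each of choke2, choke3, choke5 and pan below 0.068 m or distance between each of choke2, choke4, choke5 and pan below 0.068 m or distance between each of choke3, choke4, choke5 and pan below 0.068 m)), for 0.2 s.
2. the scoop stands on the mat, let go (x of scoop in the frame of mat between -0.08 and 0.08 m and y of scoop in the frame of mat between -0.085 and 0.085 m and z of scoop in the frame of mat below 0.012 m and angle between scoop's own z axis and vertical below 0.2 rad and linear speed of scoop below 0.03 m/s and contact force between the fingers and scoop below 0.1 N), for 0.2 s.
3. the lever is fully down (0.6 rad or more) (value of joint count_lever above 0.6 rad), for 0.2 s.
At the end, for the whole second after the job is handed in: At least three chokes rest in the pan, all others in pan or tray (centre within 68 mm of the pan point, or inside the tray walls and under 32 mm high); the scoop stands at rest on the mat, released (bowl centre over the mat, within 9 mm of it, within 0.2 rad of upright); lever at 0.6 rad or more (all of step 2 and (distance between each of choke1, choke2, choke3 and pan below 0.068 m or distance between each of choke1, choke2, choke4 and pan below 0.068 m or distance between each of choke1, choke2, choke5 and pan below 0.068 m or distance between each of choke1, choke3, choke4 and pan below 0.068 m or distance between each of choke1, choke3, choke5 and pan below 0.068 m or distance between each of choke1, choke4, choke5 and pan below 0.068 m or distance between each of choke2, choke3, choke4 and pan below 0.068 m or distance between each of choke2, choke3, choke5 and pan below 0.068 m or distance between each of choke2, choke4, choke5 and pan below 0.068 m or distance between each of choke3, choke4, choke5 and pan below 0.068 m) and (distance between choke1 and pan below 0.068 m or (x of choke1 in the frame of tray between -0.102 and 0.102 m and y of choke1 in the frame of tray between -0.06 and 0.06 m and z of choke1 in the frame of tray between 0 and 0.032 m)) and (distance between choke2 and pan below 0.068 m or (x of choke2 in the frame of tray between -0.102 and 0.102 m and y of choke2 in the frame of tray between -0.06 and 0.06 m and z of choke2 in the frame of tray between 0 and 0.032 m)) and (distance between choke3 and pan below 0.068 m or (x of choke3 in the frame of tray between -0.102 and 0.102 m and y of choke3 in the frame of tray between -0.06 and 0.06 m and z of choke3 in the frame of tray between 0 and 0.032 m)) and (distance between choke4 and pan below 0.068 m or (x of choke4 in the frame of tray between -0.102 and 0.102 m and y of choke4 in the frame of tray between -0.06 and 0.06 m and z of choke4 in the frame of tray between 0 and 0.032 m)) and (distance between choke5 and pan below 0.068 m or (x of choke5 in the frame of tray between -0.102 and 0.102 m and y of choke5 in the frame of tray between -0.06 and 0.06 m and z of choke5 in the frame of tray between 0 and 0.032 m)) and linear speed of each of choke1, choke2, choke3, choke4, choke5 below 0.05 m/s and value of joint count_lever above 0.6 rad); the robot touches nothing.
It fails at once if the fingers touch a choke (contact force between the fingers and choke1 above 0.3 N or contact force between the fingers and choke2 above 0.3 N or contact force between the fingers and choke3 above 0.3 N or contact force between the fingers and choke4 above 0.3 N or contact force between the fingers and choke5 above 0.3 N).
It fails at once if a bystander is moved more than 30 mm (distance of any of jar, beaker, spool, phone, screwdriver, board from where it was at the start of the episode above 0.03 m).
It also fails if it takes over 72 s, if anything falls off the work surface, if the arm or the gripper's body presses on something with over 40 N, if the wrist force passes 120 N, or if a joint passes its speed limit or range.

## Working session

There is one attempt and no reset: what is moved stays moved. The work goes in short steps, Python scripts to look and compute and a tool call to move; the robot and the scene stay as the last step left them, time stands still between calls to the robot, and variables do not carry over. Pictures are saved under pics/ and viewed, at most 10 in all, crops included, and the job is handed in when it is done.

Besides the shell and the picture viewer there is one more tool, called after "Emit:" by a JSON object that holds its "fn" and its "kwargs", one argument or row to a line. apply_moves: Moves the arm, as the interface text tells. Its arguments: {"type":"object","properties":{"xyz":{"type":"array","items":{"type":"array","items":{"type":"number","minimum":-1,"maximum":1}}},"rot":{"type":"array","items":{"type":"array","items":{"type":"number","minimum":-1,"maximum":1}}},"hand":{"type":"array","items":{"type":"number"}},"force":{"type":"number"}},"required":["xyz","rot","hand"]}

```bash
ls; mkdir -p pics; cat > h.py <<'E'
import numpy as np,cv2
from scipy.spatial.transform import Rotation as R
from rig import status,get_image,job,manip
def Rq(q): return R.from_quat([q[1],q[2],q[3],q[0]])
def snap(n,f):
    s=status.get_state(); im=get_image(n); cv2.imwrite('pics/'+f,im['pixels'][:,:,::-1])
    return s,im
E
python3 - <<'E'
from h import *
import pickle
for n in ['side','top']:
    s,im=snap(n,n+'0.png'); print({k:v for k,v in im.items() if k!='pixels'}); pickle.dump(im,open(n+'0.pkl','wb'))
print(s, manip.tcp_to_grasp)
E
```

```text
pics
{'fovy': 57.90435763354307, 'cx': 282.343363731194, 'cy': 213.77932196708966, 'origin': array([ 0.51875671, -0.92352754,  0.75918735]), 'orientation': array([-0.470279  ,  0.88033709, -0.05890253,  0.01935889])}
{'fovy': 51.4938612526716, 'cx': 278.1009067909911, 'cy': 212.40357118949527, 'origin': array([0.49020138, 0.02063118, 1.37948273]), 'orientation': array([-0.02567548,  0.70693123, -0.7059128 ,  0.03572288])}
{'clock': 0.05, 'qpos': array([-1.36598986e+00,  2.76601670e-01,  1.50613877e+00, -1.25226512e-05,
        1.36072263e+00, -1.20992315e-01]), 'qd': array([-0.0020966 , -0.00248104, -0.00190885,  0.0010421 ,  0.00310323,
       -0.00165845]), 'effort': array([ 1.29011023e-03, -4.18081176e+01, -2.46673679e+01, -3.15702882e-04,
        5.46907744e-03, -3.50695792e-07]), 'position': array([ 0.183922  , -0.54422179,  0.23043368]), 'ee_rot': array([-9.34125916e-04,  9.86760565e-01,  1.62181113e-01, -4.52972467e-05]), 'contact_force': array([-0.16037997,  0.35213136, -0.45000326]), 'moment': array([ 0.01025724, -0.01201843,  0.01039381]), 'gripper_force': 0.0, 'width': 0.08504496189744465} 0.0187
```

View pics/top0.png

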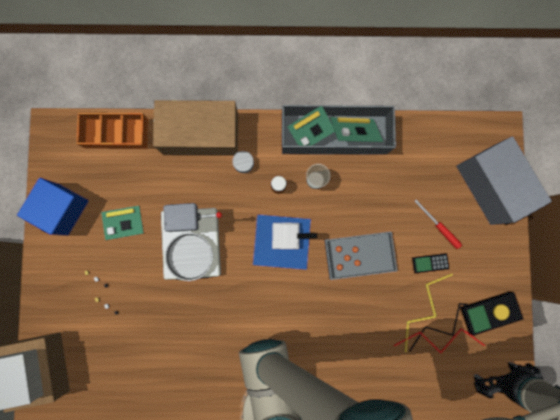

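View pics/side0.png

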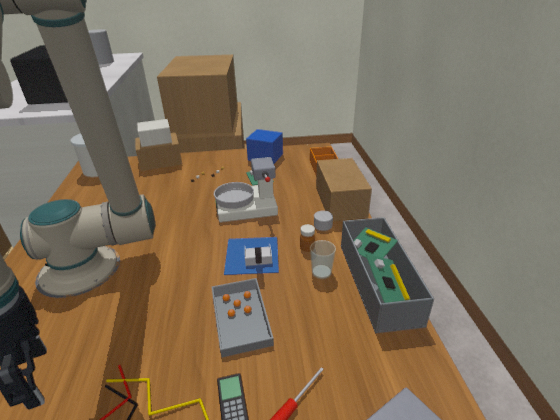

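Top view: pan at about (192,257), lever knob (219,215), scoop bowl (285,236) with its handle at (317,236), tray (361,256), and the chokes around (338–358, 247–265). The side view agrees. Next I triangulate from the colours.

```bash
cat >> h.py <<'E'
def cam(im,s=None):
    f=210/np.tan(np.radians(im['fovy'])/2); K=np.array([[f,0,im['cx']],[0,f,im['cy']],[0,0,1]])
    if 'origin' in im: return K,Rq(im['orientation']).as_matrix(),np.array(im['origin'])
    T=np.array(im['tool_from_camera']); Rt=Rq(s['ee_rot']).as_matrix()
    return K,Rt@T[:3,:3],Rt@T[:3,3]+s['position']
def ray(c,uv):
    d=c[1]@np.linalg.solve(c[0],[uv[0],uv[1],1]); return c[2],d/np.linalg.norm(d)
def atz(c,uv,z):
    o,d=ray(c,uv); return o+d*(z-o[2])/d[2]
def tri(obs):
    A=0;b=0
    for c,uv in obs:
        o,d=ray(c,uv);P=np.eye(3)-np.outer(d,d);A=A+P;b=b+P@o
    x=np.linalg.solve(A,b); return x,[np.linalg.norm((np.eye(3)-np.outer(ray(c,u)[1],ray(c,u)[1]))@(x-c[2])) for c,u in obs]
def proj(c,X):
    p=c[0]@(c[1].T@(np.array(X)-c[2])); return p[:2]/p[2]
def blobs(im,kind,amin=4):
    h=cv2.cvtColor(im['pixels'],cv2.COLOR_RGB2HSV)
    lo,hi={'orange':((4,150,120),(16,255,255)),'red':((174,150,70),(180,255,255)),'blue':((105,150,60),(125,255,255))}[kind]
    m=cv2.inRange(h,lo,hi)
    if kind=='red': m|=cv2.inRange(h,(0,190,90),(3,255,255))
    n,l,st,ce=cv2.connectedComponentsWithStats(m)
    return [(ce[i].round(1),st[i,4],st[i,:4]) for i in range(1,n) if st[i,4]>=amin]
def rows(p0,R0,p1,R1,n):
    "n interpolated rows as shares"
    p0=np.array(p0);p1=np.array(p1);dv=(R0.inv()*R1).as_rotvec();X=[];O=[]
    for i in range(n):
        Ri=R0*R.from_rotvec(dv*i/n); X.append((Ri.inv().apply((p1-p0)/n)/0.3).round(4).tolist()); O.append((dv/n/np.radians(60)).round(4).tolist())
    print(X);print(O); print('max/row',np.linalg.norm(p1-p0)/n*1000,'mm',np.degrees(np.linalg.norm(dv))/n,'deg')
E
python3 - <<'E'
from h import *
import pickle
S=pickle.load(open('side0.pkl','rb'));T=pickle.load(open('top0.pkl','rb'));cs=cam(S);ct=cam(T)
for n,im,c in (('side',S,cs),('top',T,ct)):
    for k in ('orange','red','blue'):
        for b in blobs(im,k): print(n,k,b[0],b[1],b[2],atz(c,b[0],.012).round(3))
for n,uv,z in (('pan',(192,257),.07),('knob',(219,215),.16),('scoop',(285,236),.01),('grip',(312,236),.07),('tray',(361,256),.02)):
    print(n,atz(ct,uv,z).round(3))
print('knob',tri([(ct,(219,215)),(cs,(267,178))]))
E
```

```text
side orange [266.6 308.2] 41836 [110 143 366 277] [ 0.545 -0.244  0.012]
side orange [ 79.6 190.3] 948 [ 50 163  57  44] [-0.139  0.475  0.012]
side orange [256.7 230. ] 163 [244 221  27  16] [0.543 0.101 0.012]
side orange [260.8 235.8] 4 [260 235   3   2] [0.554 0.067 0.012]
side orange [ 24.2 268.1] 1009 [  5 241  41  60] [-0.156  0.014  0.012]
side orange [243.3 276.3] 11 [242 275   4   5] [ 0.49  -0.116  0.012]
side orange [251.3 276.3] 23 [246 275  11   4] [ 0.513 -0.119  0.012]
side orange [ 70.2 361. ] 8273 [  0 292 120 128] [ 0.089 -0.337  0.012]
side orange [246.8 294.6] 29 [244 292   7   6] [ 0.497 -0.188  0.012]
side orange [225.7 297.3] 31 [223 294   7   7] [ 0.44  -0.19   0.012]
side orange [236.6 303. ] 27 [234 301   7   5] [ 0.469 -0.215  0.012]
side orange [247.1 309.3] 31 [244 307   7   6] [ 0.495 -0.24   0.012]
side orange [230.9 312.6] 34 [228 310   7   6] [ 0.454 -0.246  0.012]
side orange [ 22.6 365.5] 38 [ 18 363   9   6] [-0.014 -0.335  0.012]
side orange [ 24.5 376.5] 4 [ 24 376   2   2] [ 0.002 -0.364  0.012]
side orange [312.  383.9] 20 [307 377  11  13] [ 
[... 1609 characters left out ...]
 15 [338 265   4   5] [ 0.439 -0.19   0.012]
top orange [475.8 339.3] 88 [464 330  22  17] [ 0.216 -0.611  0.012]
top red [219.1 214.5] 13 [218 212   3   6] [0.602 0.187 0.012]
top red [448.8 235.7] 167 [436 223  25  25] [ 0.537 -0.538  0.012]
top red [439.2 351. ] 4 [438 350   3   3] [ 0.181 -0.496  0.012]
top blue [ 50.6 206.8] 2173 [ 18 179  68  55] [0.625 0.714 0.012]
top blue [278.9 245.1] 1579 [255 216  54  52] [ 0.507 -0.001  0.012]
pan [0.47  0.259 0.07 ]
knob [0.589 0.169 0.16 ]
scoop [ 0.535 -0.021  0.01 ]
grip [ 0.533 -0.1    0.07 ]
tray [ 0.473 -0.257  0.02 ]
knob (array([0.58895061, 0.16809018, 0.16815062]), [np.float64(0.0008477546682677328), np.float64(0.0008477546682679268)])
```

```bash
cat >> h.py <<'E'
def down(yaw): # tool x at yaw in the world, z down
    return R.from_euler('z',yaw)*R.from_euler('x',np.pi)
def goto(p,Rt,n):
    s=status.get_state(); rows(s['position'],Rq(s['ee_rot']),p,Rt,n)
E
python3 - <<'E'
from h import *
goto([.45,-.2,.36],down(np.pi/2),8)
E
```

```text
[[0.1509, -0.1005, -0.0537], [0.1647, -0.0759, -0.0538], [0.1745, -0.0494, -0.0538], [0.18, -0.0218, -0.0538], [0.1812, 0.0064, -0.0539], [0.178, 0.0344, -0.0539], [0.1705, 0.0616, -0.0539], [0.1589, 0.0873, -0.0539]]
[[-0.0001, -0.0001, -0.1486], [-0.0001, -0.0001, -0.1486], [-0.0001, -0.0001, -0.1486], [-0.0001, -0.0001, -0.1486], [-0.0001, -0.0001, -0.1486], [-0.0001, -0.0001, -0.1486], [-0.0001, -0.0001, -0.1486], [-0.0001, -0.0001, -0.1486]]
max/row 56.7449021518153 mm 8.916885019626617 deg
```

Emit:
{"fn": "apply_moves", "kwargs": {
  "xyz": [
    [0.151, -0.1, -0.054],
    [0.165, -0.076, -0.054],
    [0.175, -0.049, -0.054],
    [0.18, -0.022, -0.054],
    [0.181, 0.006, -0.054],
    [0.178, 0.034, -0.054],
    [0.171, 0.062, -0.054],
    [0.159, 0.087, -0.054]
  ],
  "rot": [
    [0, 0, -0.149],
    [0, 0, -0.149],
    [0, 0, -0.149],
    [0, 0, -0.149],
    [0, 0, -0.149],
    [0, 0, -0.149],
    [0, 0, -0.149],
    [0, 0, -0.149]
  ],
  "hand": [1, 1, 1, 1, 1, 1, 1, 1]
}}

```text
clock: 1.1
position: [0.4504, -0.1982, 0.3611]
ee_rot: [-0.0, 0.704, 0.71, -0.0]
contact_force: [0.2, -0.9, -0.2]
width: 0.0853
gripper_force: 0.0
```

```bash
python3 - <<'E'
from h import *
import pickle
s,im=snap('wrist','w1.png'); pickle.dump((s,im),open('w1.pkl','wb'))
print(s['position'],Rq(s['ee_rot']).as_matrix().round(3).tolist(),im['fovy'],im['tool_from_camera'])
E
```

```text
[ 0.45038102 -0.19818758  0.36112048] [[-0.008, 1.0, -0.0], [1.0, 0.008, -0.0], [-0.0, -0.0, -1.0]] 62.486452627644475 [[ 2.13158393e-04 -9.48576298e-01 -3.16548513e-01  8.20498114e-02]
 [ 9.99999977e-01  2.04054037e-04  6.19101460e-05  1.53109233e-04]
 [ 5.86650490e-06 -3.16548519e-01  9.48576320e-01 -1.42977979e-01]
 [ 0.00000000e+00  0.00000000e+00  0.00000000e+00  1.00000000e+00]]
```

View pics/w1.png

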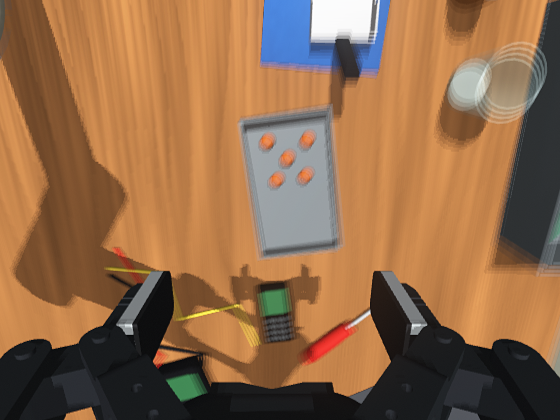

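The picture is blurred by residual motion. It shows the tray at (240–342, 105–255) and the handle at (347,57). I'll take two settled views nearer the scoop.

Emit:
{"fn": "apply_moves", "kwargs": {
  "xyz": [
    [0.15, 0.06, 0],
    [0.15, 0.06, 0],
    [0, 0, 0],
    [0, 0, 0],
    [0, 0, 0]
  ],
  "rot": [
    [0, 0, 0],
    [0, 0, 0],
    [0, 0, 0],
    [0, 0, 0],
    [0, 0, 0]
  ],
  "hand": [1, 1, 1, 1, 1]
}}

```text
clock: 1.78
position: [0.485, -0.1109, 0.3607]
ee_rot: [-0.0, 0.707, 0.708, -0.0]
contact_force: [-0.1, 0.1, 0.8]
width: 0.0853
gripper_force: 0.0
```

```bash
python3 - <<'E'
from h import *
import pickle
s,im=snap('wrist','w2.png'); pickle.dump((s,im),open('w2.pkl','wb'))
print(s['position'])
cv2.imwrite('pics/w2b.png',cv2.resize(im['pixels'][:,:,::-1],(784,588),interpolation=cv2.INTER_CUBIC))
E
```

```text
[ 0.48498379 -0.11085702  0.36070407]
```

Emit:
{"fn": "apply_moves", "kwargs": {
  "xyz": [
    [0.2, 0, 0],
    [0.1, 0, 0],
    [0, 0, 0],
    [0, 0, 0],
    [0, 0, 0]
  ],
  "rot": [
    [0, 0, 0],
    [0, 0, 0],
    [0, 0, 0],
    [0, 0, 0],
    [0, 0, 0]
  ],
  "hand": [1, 1, 1, 1, 1]
}}

```text
clock: 2.45
position: [0.4852, -0.021, 0.3608]
ee_rot: [0.0, 0.707, 0.708, -0.0]
contact_force: [-0.0, 0.4, 1.1]
width: 0.0852
gripper_force: 0.0
```

```bash
python3 - <<'E'
from h import *
import pickle
s,im=snap('wrist','w3.png'); pickle.dump((s,im),open('w3.pkl','wb'))
print(s['position'])
cv2.imwrite('pics/w3b.png',cv2.resize(im['pixels'][:,:,::-1],(784,588),interpolation=cv2.INTER_CUBIC))
E
```

```text
[ 0.48517774 -0.02101347  0.3608011 ]
```

View pics/w2b.png

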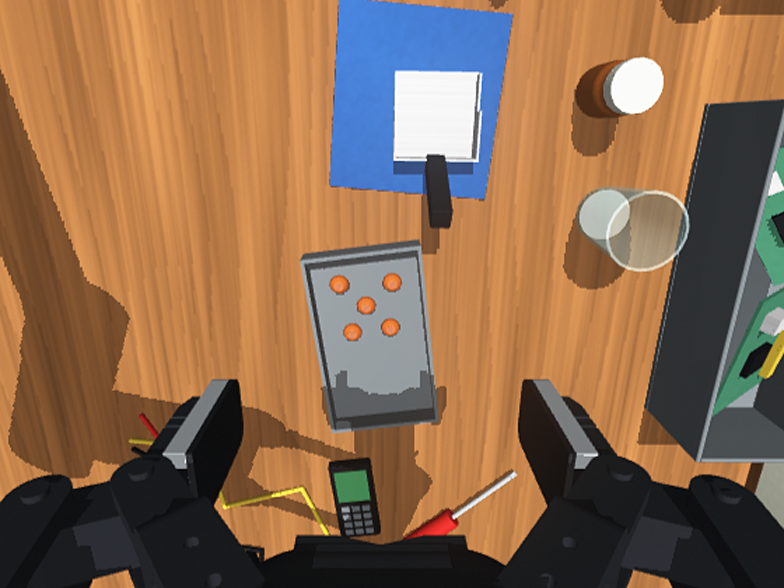

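View pics/w3b.png

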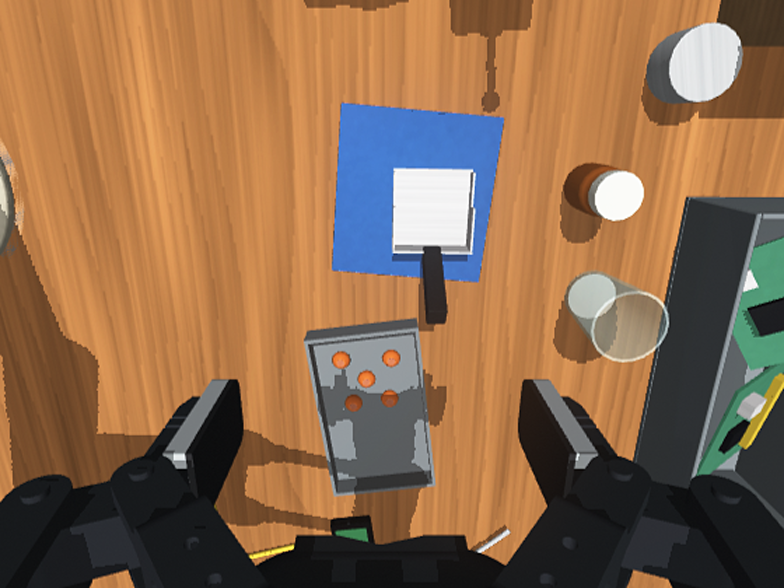

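Both views are sharp. In the enlarged w2b the scoop bowl spans (395,71)–(480,161), the handle end is at (442,227), and the tray corners are (302,256), (419,241), (437,423) and (332,430). In w3b the bowl spans (394,169)–(473,254) and the handle end is at (435,321). Now I fit the poses.

```bash
python3 - <<'E'
from h import *
import pickle
from scipy.optimize import least_squares
c={}
for k in (2,3):
    s,im=pickle.load(open(f'w{k}.pkl','rb')); c[k]=cam(im,s)
S=pickle.load(open('side0.pkl','rb'));T=pickle.load(open('top0.pkl','rb'));c['s']=cam(S);c['t']=cam(T)
def fit(obs,x0,name):
    def res(p):
        Rm=R.from_euler('z',p[3]); return np.concatenate([proj(c[k],Rm.apply(np.array(X)/1000)+p[:3])-np.array(uv)/1.4 for k,X,uv in obs])
    r=least_squares(res,x0,loss='soft_l1'); print(name,r.x.round(4),'res px'); print(r.fun.reshape(-1,2).round(1).tolist()); return r.x
h=np.pi/2
fit([(2,(40,40,0),(395,71)),(2,(40,-40,15),(481,71)),(2,(-40,40,0),(393,160)),(2,(-40,-40,30),(479,161)),
 (2,(-93.2,9,86.6),(433,227)),(2,(-93.2,-9,86.6),(451,227)),
 (3,(40,40,0),(393.5,169)),(3,(40,-40,15),(474,169)),(3,(-40,40,30),(393,253)),(3,(-40,-40,30),(472,255)),
 (3,(-93.2,9,86.6),(426,322)),(3,(-93.2,-9,86.6),(445,321))],[.535,-.02,.003,h],'scoop')
fit([(2,(-104,62,28),(332,430)),(2,(-104,-62,28),(437,423)),(2,(104,62,28),(302,262)),(2,(104,-62,28),(421,248)),
 (3,(-104,62,28),(335,494)),(3,(-104,-62,28),(434,484))],[.473,-.257,0,h+.13],'tray')
fit([(2,(80,85,3),(341,0)),(2,(80,-85,3),(512,13)),(2,(-80,85,3),(330,187)),(2,(-80,-85,3),(486,200)),(3,(80,85,3),(341,103)),(3,(80,-85,3),(504,118)),(3,(-80,85,3),(332,270)),(3,(-80,-85,3),(480,282))],[.5,0,0,h],'mat')
print('handle end', tri([(c[2],(442/1.4,227/1.4)),(c[3],(435.5/1.4,321.5/1.4))]))
for uv2,uv3 in (((339,284),(341,359)),((392,282),(391,358)),((366,305),(366,379)),((352,332),(353,404)),((390,327),(389,399))):
    x,e=tri([(c[2],np.array(uv2)/1.4),(c[3],np.array(uv3)/1.4)]); print('choke',x.round(4),np.round(e,4))
# pan ellipse in the top view
g=T['pixels'][225:290,155:230]; cv2.imwrite('pics/cr.png',cv2.resize(g[:,:,::-1],None,fx=5,fy=5,interpolation=2)); 
g=S['pixels'][165:225,205:290]; cv2.imwrite('pics/cr2.png',cv2.resize(g[:,:,::-1],None,fx=5,fy=5,interpolation=2)); 
E
```

```text
scoop [ 0.5386 -0.0218 -0.0026  1.5683] res px
[[-0.3, 0.9], [-0.0, 0.0], [0.4, -1.2], [-0.6, -0.2], [-1.7, 0.4], [0.1, 0.5], [-0.2, -0.6], [0.3, 0.6], [0.0, -0.9], [-0.0, -2.1], [0.7, 0.1], [0.8, 0.9]]
tray [ 0.4781 -0.2607 -0.0095  1.6902] res px
[[-0.0, 1.2], [0.3, -1.4], [0.1, -0.0], [0.1, 0.2], [-0.8, -0.2], [0.1, 0.0]]
mat [ 0.5213 -0.0083 -0.0114  1.4858] res px
[[-3.7, 1.7], [3.0, 5.0], [-2.2, -7.3], [2.4, -6.3], [-2.2, 1.5], [2.6, 2.0], [-1.9, -6.9], [2.2, -6.3]]
handle end (array([ 0.5383826 , -0.11439138,  0.0840398 ]), [np.float64(0.0009780412641609332), np.float64(0.0009780412641614109)])
choke [ 0.4411 -0.1924  0.0079] [0.0002 0.0002]
choke [ 0.4979 -0.1883  0.0133] [0. 0.]
choke [ 0.4699 -0.2136  0.0156] [0.0002 0.0002]
choke [ 0.4547 -0.243   0.0206] [0. 0.]
choke [ 0.496  -0.2386  0.0171] [0. 0.]
```

```bash
cat >> h.py <<'E'
a30=np.radians(30)
TS=R.from_matrix(np.array([[np.cos(a30),0,np.sin(a30)],[0,-1,0],[np.sin(a30),0,-np.cos(a30)]]).T) # tool in scoop axes
GR=np.array([-.068,0,.063])
def scoop2tcp(p,yaw,pitch,back=0.):
    "scoop origin p, mouth heading yaw, pitch>0 mouth down -> tcp pose (nominal grasp)"
    Rs=R.from_euler('z',yaw)*R.from_euler('y',pitch); Rt=Rs*TS
    return np.array(p)+Rs.apply(GR)+Rt.apply([0,0,.0187-back]),Rt
E
python3 - <<'E'
from h import *
P=[.5375,-.0215,.003]
p1,R1=scoop2tcp(P,1.568,0,.09); p2,_=scoop2tcp(P,1.568,0)
print(p1,p2); goto(p1,R1,5); rows(p1,R1,p2,R1,3)
E
```

```text
[ 0.53721016 -0.12514959  0.12774761] [ 0.537336   -0.08014977  0.04980532]
[[-0.0695, 0.0346, 0.1554], [-0.0853, 0.0346, 0.1473], [-0.1002, 0.0347, 0.1375], [-0.114, 0.0347, 0.1263], [-0.1266, 0.0348, 0.1137]]
[[-0.0002, 0.1001, 0.0008], [-0.0002, 0.1001, 0.0008], [-0.0002, 0.1001, 0.0008], [-0.0002, 0.1001, 0.0008], [-0.0002, 0.1001, 0.0008]]
max/row 52.103453655309906 mm 6.005374375735227 deg
[[-0.0, -0.0, 0.1], [-0.0, -0.0, 0.1], [-0.0, -0.0, 0.1]]
[[0.0, 0.0, 0.0], [0.0, 0.0, 0.0], [0.0, 0.0, 0.0]]
max/row 29.999999999999996 mm 0.0 deg
```

View pics/cr.png

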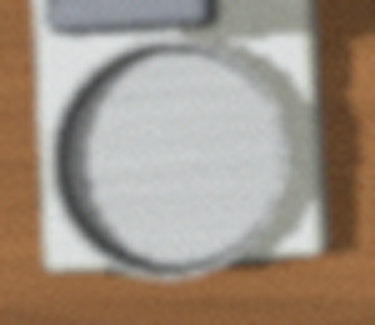

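View pics/cr2.png

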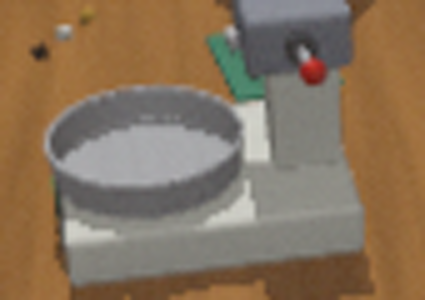

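Crop 1 (top view) has the pan rim spanning about (57–297, 43–278), so its centre is near (190.3,257.1) full-frame. Crop 2 (side view) has the rim centre near (233.8,192.4) and the red knob at (313,70). Next, the grasp approach.

Emit:
{"fn": "apply_moves", "kwargs": {
  "xyz": [
    [-0.07, 0.035, 0.155],
    [-0.085, 0.035, 0.147],
    [-0.1, 0.035, 0.138],
    [-0.114, 0.035, 0.126],
    [-0.127, 0.035, 0.114],
    [0, 0, 0],
    [0, 0, 0]
  ],
  "rot": [
    [0, 0.1, 0.001],
    [0, 0.1, 0.001],
    [0, 0.1, 0.001],
    [0, 0.1, 0.001],
    [0, 0.1, 0.001],
    [0, 0, 0],
    [0, 0, 0]
  ],
  "hand": [1, 1, 1, 1, 1, 1, 1],
  "force": 90
}}

```text
clock: 3.38
position: [0.5377, -0.1244, 0.1281]
ee_rot: [-0.184, 0.684, 0.682, 0.183]
contact_force: [-0.1, -0.0, 0.9]
width: 0.0854
gripper_force: 0.0
```

```bash
python3 - <<'E'
from h import *
import pickle
ct=cam(pickle.load(open('top0.pkl','rb')));cs=cam(pickle.load(open('side0.pkl','rb')))
print('pan rim',tri([(ct,(190.3,257.1)),(cs,(233.8,192.4))]))
p2,R1=scoop2tcp([.5375,-.0215,.003],1.568,0)
goto(p2,R1,3)
s,im=snap('wrist','w4.png')
E
```

```text
pan rim (array([0.4720907 , 0.26434681, 0.06818225]), [np.float64(0.0022770803645098844), np.float64(0.002277080364510012)])
[[-0.001, -0.0004, 0.0999], [-0.001, -0.0005, 0.0999], [-0.0009, -0.0005, 0.0999]]
[[-0.0005, -0.0002, -0.0003], [-0.0005, -0.0002, -0.0003], [-0.0005, -0.0002, -0.0003]]
max/row 29.96463807812077 mm 0.03379393025694242 deg
```

View pics/w4.png

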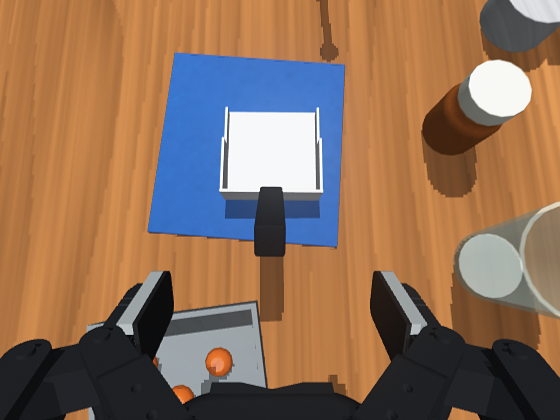

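The handle (column 270) sits midway between the fingers (midpoint column 272), and its yaw matches. The pan rim height triangulates to 68 mm against 70 mm given. Now I advance and close.

Emit:
{"fn": "apply_moves", "kwargs": {
  "xyz": [
    [0, 0, 0.1],
    [0, 0, 0.1],
    [0, 0, 0.1],
    [0, 0, 0],
    [0, 0, 0],
    [0, 0, 0],
    [0, 0, 0],
    [0, 0, 0]
  ],
  "rot": [
    [0, 0, 0],
    [0, 0, 0],
    [0, 0, 0],
    [0, 0, 0],
    [0, 0, 0],
    [0, 0, 0],
    [0, 0, 0],
    [0, 0, 0]
  ],
  "hand": [1, 1, 1, 0.5, -0.7, -1, -1, -1],
  "force": 90
}}

```text
clock: 4.42
position: [0.5383, -0.0795, 0.0512]
ee_rot: [-0.183, 0.684, 0.682, 0.183]
contact_force: [0.8, -1.7, 6.4]
width: 0.0169
gripper_force: 87.5
```

```bash
cat >> h.py <<'E'
GR=GR+np.array([.0006,0,.0014])
TC=np.array([.4755,-.2585,0]);TY=1.69
def tray(x,y=0.,z=.004): return TC+R.from_euler('z',TY).apply([x,y,z])
def lip2tcp(lip,yaw,deg,at=(.04,0,0)):
    pt=np.radians(deg);Rs=R.from_euler('z',yaw)*R.from_euler('y',pt)
    return scoop2tcp(np.array(lip)-Rs.apply(at),yaw,pt)
def chain(poses):
    s=status.get_state();p,r=s['position'],Rq(s['ee_rot'])
    for (p1,r1),n in poses: rows(p,r,p1,r1,n);p,r=p1,r1
E
python3 - <<'E'
from h import *
Ri=R.from_euler('z',TY).inv()
for c in ((.441,-.1915),(.4975,-.188),(.469,-.2138),(.454,-.2445),(.4955,-.239)): print((Ri.apply(np.array([*c,.012])-TC)*1000).round(0))
s=status.get_state();p=s['position']
A=lip2tcp(tray(-6,0,.064) if 0 else tray(-.006,0,.074),TY,20); B=lip2tcp(tray(-.006,0,.014),TY,20)
chain([((p+[0,0,.09],Rq(s['ee_rot'])),2),(A,5),(B,2)])
print(A[0],B[0])
E
```

```text
[71. 26. 12.]
[ 67. -30.  12.]
[45.  1. 12.]
[16. 20. 12.]
[ 17. -22.  12.]
[[0.075, 0.0001, -0.1299], [0.075, 0.0001, -0.1299]]
[[0.0, 0.0, 0.0], [0.0, 0.0, 0.0]]
max/row 45.00000000000001 mm 0.0 deg
[[-0.1463, -0.035, -0.0934], [-0.1516, -0.0392, -0.0827], [-0.1561, -0.0433, -0.0717], [-0.1596, -0.0475, -0.0603], [-0.1623, -0.0517, -0.0486]]
[[0.0081, -0.0665, -0.0219], [0.0081, -0.0665, -0.0219], [0.0081, -0.0665, -0.0219], [0.0081, -0.0665, -0.0219], [0.0081, -0.0665, -0.0219]]
max/row 53.13546333614626 mm 4.231364156190257 deg
[[-0.0174, -0.0, 0.0985], [-0.0174, -0.0, 0.0985]]
[[0.0, 0.0, 0.0], [0.0, 0.0, 0.0]]
max/row 30.000000000000007 mm 0.0 deg
[ 0.48520991 -0.33957025  0.15283326] [ 0.48520991 -0.33957025  0.09283326]
```

Emit:
{"fn": "apply_moves", "kwargs": {
  "xyz": [
    [0.075, 0, -0.13],
    [0.075, 0, -0.13],
    [-0.146, -0.035, -0.093],
    [-0.152, -0.039, -0.083],
    [-0.156, -0.043, -0.072],
    [-0.16, -0.047, -0.06],
    [-0.162, -0.052, -0.049],
    [0, 0, 0]
  ],
  "rot": [
    [0, 0, 0],
    [0, 0, 0],
    [0.008, -0.067, -0.022],
    [0.008, -0.067, -0.022],
    [0.008, -0.067, -0.022],
    [0.008, -0.067, -0.022],
    [0.008, -0.067, -0.022],
    [0, 0, 0]
  ],
  "hand": [-1, -1, -1, -1, -1, -1, -1, -1]
}}

```text
clock: 5.42
position: [0.4845, -0.3422, 0.1522]
ee_rot: [-0.064, 0.662, 0.745, 0.056]
contact_force: [-0.3, 0.4, -1.8]
width: 0.0168
gripper_force: 88.1
```

```bash
python3 - <<'E'
from h import *
s=status.get_state();print(s['position'],s['contact_force'],s['width'],s['moment'])
B=lip2tcp(tray(-.006,-.002,.014),TY,20); C=lip2tcp(tray(-.006,-.002,.008),TY,20)
chain([(B,4),(C,1)])
s,im=snap('side','s1.png')
g=im['pixels'][210:370,150:330]; cv2.imwrite('pics/s1c.png',cv2.resize(g[:,:,::-1],None,fx=3,fy=3,interpolation=2))
E
```

```text
[ 0.48453145 -0.34224101  0.15215851] [-0.28753621  0.44743311 -1.83252325] 0.016806856985883568 [-0.14084179 -0.02875782 -0.00980331]
[[-0.0062, 0.0025, 0.0491], [-0.0063, 0.0025, 0.0491], [-0.0063, 0.0025, 0.0491], [-0.0064, 0.0025, 0.0491]]
[[-0.0002, 0.0012, -0.0006], [-0.0002, 0.0012, -0.0006], [-0.0002, 0.0012, -0.0006], [-0.0002, 0.0012, -0.0006]]
max/row 14.864058333867893 mm 0.07936550225501152 deg
[[-0.0035, -0.0, 0.0197]]
[[0.0, 0.0, 0.0]]
max/row 5.999999999999991 mm 0.0 deg
```

View pics/s1c.png

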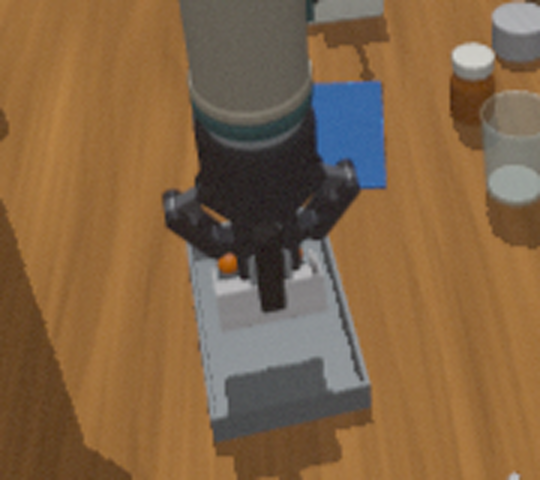

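The scoop (back wall at crop (220–325, 275–320)) is centred over the tray with its mouth toward the chokes. Lowering to feel for the floor.

Emit:
{"fn": "apply_moves", "kwargs": {
  "xyz": [
    [-0.006, 0.002, 0.049],
    [-0.006, 0.002, 0.049],
    [-0.006, 0.002, 0.049],
    [-0.006, 0.002, 0.049],
    [-0.004, 0, 0.015],
    [0, 0, 0],
    [0, 0, 0]
  ],
  "rot": [
    [0, 0.001, 0],
    [0, 0.001, 0],
    [0, 0.001, 0],
    [0, 0.001, 0],
    [0, 0, 0],
    [0, 0, 0],
    [0, 0, 0]
  ],
  "hand": [-1, -1, -1, -1, -1, -1, -1]
}}

```text
clock: 6.35
position: [0.4874, -0.3365, 0.0887]
ee_rot: [-0.066, 0.661, 0.745, 0.058]
contact_force: [-0.4, 0.2, -2.1]
width: 0.017
gripper_force: 88.0
```

Emit:
{"fn": "apply_moves", "kwargs": {
  "xyz": [
    [-0.001, 0, 0.006],
    [0, 0, 0]
  ],
  "rot": [
    [0, 0, 0],
    [0, 0, 0]
  ],
  "hand": [-1, -1]
}}

```text
clock: 6.6
position: [0.487, -0.3361, 0.0866]
ee_rot: [-0.066, 0.661, 0.745, 0.058]
contact_force: [-0.7, -0.3, -1.6]
width: 0.0169
gripper_force: 88.0
```

Emit:
{"fn": "apply_moves", "kwargs": {
  "xyz": [
    [-0.001, 0, 0.006],
    [0, 0, 0]
  ],
  "rot": [
    [0, 0, 0],
    [0, 0, 0]
  ],
  "hand": [-1, -1]
}}

```text
clock: 6.85
position: [0.4869, -0.336, 0.0844]
ee_rot: [-0.067, 0.661, 0.745, 0.058]
contact_force: [-0.2, -0.6, -1.4]
width: 0.0171
gripper_force: 88.0
```

Emit:
{"fn": "apply_moves", "kwargs": {
  "xyz": [
    [-0.001, 0, 0.005],
    [0, 0, 0]
  ],
  "rot": [
    [0, 0, 0],
    [0, 0, 0]
  ],
  "hand": [-1, -1]
}}

```text
clock: 7.1
position: [0.4869, -0.336, 0.0829]
ee_rot: [-0.067, 0.661, 0.745, 0.058]
contact_force: [0.2, -0.0, -1.6]
width: 0.017
gripper_force: 88.0
```

Emit:
{"fn": "apply_moves", "kwargs": {
  "xyz": [
    [-0.001, 0, 0.005],
    [0, 0, 0]
  ],
  "rot": [
    [0, 0, 0],
    [0, 0, 0]
  ],
  "hand": [-1, -1]
}}

```text
clock: 7.35
position: [0.4872, -0.3361, 0.0821]
ee_rot: [-0.066, 0.661, 0.745, 0.058]
contact_force: [0.1, -0.0, 2.4]
width: 0.017
gripper_force: 88.8
```

```bash
python3 - <<'E'
from h import *
z=.0031
f=lambda x,d:lip2tcp(tray(x,-.002,z),TY,d)
print(status.get_state()['position'],f(-.006,20)[0])
chain([(f(.012,12),2),(f(.055,3),5)])
E
```

```text
[ 0.48723057 -0.33610754  0.08208354] [ 0.48719571 -0.33933241  0.08193326]
[[0.0041, -0.0007, 0.0201], [0.0027, -0.0007, 0.0204]]
[[-0.0005, 0.0657, 0.0003], [-0.0005, 0.0657, 0.0003]]
max/row 6.165216554758143 mm 3.9414187531638265 deg
[[0.0183, 0.0, 0.0159], [0.0178, 0.0, 0.0165], [0.0173, 0.0, 0.0171], [0.0167, 0.0, 0.0176], [0.0162, 0.0, 0.0181]]
[[0.0, 0.03, -0.0], [0.0, 0.03, -0.0], [0.0, 0.03, -0.0], [0.0, 0.03, -0.0], [0.0, 0.03, -0.0]]
max/row 7.280847893363614 mm 1.8000000000000003 deg
```

Emit:
{"fn": "apply_moves", "kwargs": {
  "xyz": [
    [0.004, -0.001, 0.02],
    [0.003, -0.001, 0.02],
    [0.018, 0, 0.016],
    [0.018, 0, 0.0165],
    [0.017, 0, 0.017],
    [0.017, 0, 0.0175],
    [0.016, 0, 0.018],
    [0, 0, 0]
  ],
  "rot": [
    [0, 0.066, 0],
    [0, 0.066, 0],
    [0, 0.03, 0],
    [0, 0.03, 0],
    [0, 0.03, 0],
    [0, 0.03, 0],
    [0, 0.03, 0],
    [0, 0, 0]
  ],
  "hand": [-1, -1, -1, -1, -1, -1, -1, -1]
}}

```text
clock: 8.35
position: [0.4816, -0.297, 0.0558]
ee_rot: [-0.177, 0.645, 0.727, 0.156]
contact_force: [-0.7, 1.4, 4.5]
width: 0.0168
gripper_force: 89.1
```

```bash
python3 - <<'E'
from h import *
z=.0031
f=lambda x,d:lip2tcp(tray(x,-.002,z),TY,d)
s=status.get_state();print(s['position'],f(.055,3)[0],s['contact_force'])
chain([(f(.082,3),4)])
s,im=snap('wrist','w5.png')
g=im['pixels'][:300,100:460]; cv2.imwrite('pics/w5c.png',cv2.resize(g[:,:,::-1],None,fx=1.8,fy=1.8,interpolation=2))
for b in blobs(im,'orange',60): print(b)
E
```

```text
[ 0.48155302 -0.29699207  0.05582264] [ 0.48228938 -0.29836827  0.0563708 ] [-0.72480371  1.39911078  4.52281324]
[[0.0191, 0.0005, 0.0094], [0.0191, 0.0005, 0.0093], [0.0192, 0.0005, 0.0093], [0.0192, 0.0005, 0.0093]]
[[-0.0005, -0.0012, -0.0001], [-0.0005, -0.0012, -0.0001], [-0.0005, -0.0012, -0.0001], [-0.0005, -0.0012, -0.0001]]
max/row 6.389545142462193 mm 0.07897310747754584 deg
(array([315.5, 163.1]), np.int32(116858), array([  0,   0, 560, 420], dtype=int32))
(array([222.8,  76.4]), np.int32(662), array([208,  62,  30,  29], dtype=int32))
(array([323.3,  82.9]), np.int32(554), array([309,  67,  30,  30], dtype=int32))
(array([235. , 106.1]), np.int32(569), array([220,  90,  31,  30], dtype=int32))
(array([268. , 106.1]), np.int32(559), array([253,  90,  31,  30], dtype=int32))
(array([300.8, 105.6]), np.int32(557), array([286,  90,  31,  29], dtype=int32))
(array([139.3, 374.1]), np.int32(115), array([129, 364,  21,  22], dtype=int32))
(array([403.5, 374. ]), np.int32(113), array([394, 364,  21,  22], dtype=int32))
(array([166.3, 410.7]), np.int32(229), array([152, 401,  27,  19], dtype=int32))
(array([376.9, 410.9]), np.int32(221), array([365, 402,  27,  18], dtype=int32))
```

All five chokes show up as blobs. From here I'll work out their positions in scoop axes numerically.

```bash
cat >> h.py <<'E'
def inscoop(h=.0096,f='x.png'):
    "choke positions in scoop axes (mm), assuming centre height h over the bowl underside"
    s,im=snap('wrist',f); K=cam(im,s)[0]; T=np.array(im['tool_from_camera']); t0=GR+TS.apply([0,0,.0187])
    Rc=TS.as_matrix()@T[:3,:3]; o=TS.apply(T[:3,3])+t0
    print('F',s['contact_force'].round(1),'pos',s['position'].round(4),'t',s['clock'])
    for b in blobs(im,'orange',60):
        if b[1]>2500 or b[0][1]>330: continue
        d=Rc@np.linalg.solve(K,[*b[0],1]); print((1000*(o+d*(h-o[2])/d[2])).round(0),b[1],b[0])
E
python3 - <<'E'
from h import *
inscoop()
E
```

```text
F [0.4 1.8 4.7] pos [ 0.4815 -0.297   0.0558] t 8.4
[58. 27. 10.] 1226 [228.6  90.4]
[ 63. -34.  10.] 555 [323.3  82.8]
[47.  2. 10.] 560 [267.9 106.1]
[ 47. -19.  10.] 560 [300.9 105.7]
```

Emit:
{"fn": "apply_moves", "kwargs": {
  "xyz": [
    [0.019, 0, 0.009],
    [0.019, 0, 0.009],
    [0.019, 0, 0.009],
    [0.019, 0, 0.0095],
    [0, 0, 0]
  ],
  "rot": [
    [0, -0.001, 0],
    [0, -0.001, 0],
    [0, -0.001, 0],
    [0, -0.001, 0],
    [0, 0, 0]
  ],
  "hand": [-1, -1, -1, -1, -1]
}}

```text
clock: 9.07
position: [0.4789, -0.2729, 0.0567]
ee_rot: [-0.174, 0.645, 0.728, 0.153]
contact_force: [0.3, 0.3, 4.0]
width: 0.0171
gripper_force: 88.9
```

```bash
python3 - <<'E'
from h import *
inscoop()
f=lambda x,d:lip2tcp(tray(x,-.002,.0031),TY,d)
print(f(.082,3)[0]);chain([(f(.088,3),2)])
E
```

```text
F [0.3 0.3 4. ] pos [ 0.4789 -0.2729  0.0567] t 9.075
[48. 49. 10.] 564 [194.2 104.8]
[ 45. -19.  10.] 608 [301.4 108.3]
[45. 24. 10.] 620 [233.8 108.5]
[45.  2. 10.] 609 [267.4 108.6]
[ 47. -49.  10.] 577 [347.5 106. ]
[ 0.47907849 -0.27155987  0.0563708 ]
[[0.0107, 0.0006, 0.006], [0.0107, 0.0006, 0.006]]
[[-0.0007, 0.0015, 0.0002], [-0.0007, 0.0015, 0.0002]]
max/row 3.6830267252426987 mm 0.10209850725245716 deg
```

Emit:
{"fn": "apply_moves", "kwargs": {
  "xyz": [
    [0.011, 0, 0.006],
    [0, 0, 0]
  ],
  "rot": [
    [0, 0, 0],
    [0, 0, 0]
  ],
  "hand": [-1, -1]
}}

```text
clock: 9.38
position: [0.479, -0.2713, 0.057]
ee_rot: [-0.172, 0.646, 0.728, 0.153]
contact_force: [0.7, -3.6, 8.7]
width: 0.017
gripper_force: 89.5
```

```bash
python3 - <<'E'
from h import *
inscoop()
E
```

```text
F [ 0.7 -3.6  8.7] pos [ 0.479  -0.2713  0.057 ] t 9.375
[47. 50. 10.] 567 [193.  106.4]
[45.  3. 10.] 571 [266.8 108.6]
[ 45. -19.  10.] 568 [301.1 108.4]
[ 47. -49.  10.] 568 [347.7 106.6]
[45. 24. 10.] 572 [233.3 108.5]
```

Emit:
{"fn": "apply_moves", "kwargs": {
  "xyz": [
    [0.011, 0, 0.006],
    [0, 0, 0]
  ],
  "rot": [
    [0, 0, 0],
    [0, 0, 0]
  ],
  "hand": [-1, -1]
}}

```text
clock: 9.68
position: [0.479, -0.2697, 0.0573]
ee_rot: [-0.17, 0.646, 0.729, 0.152]
contact_force: [-0.8, -7.5, 11.1]
width: 0.0168
gripper_force: 90.2
```

```bash
python3 - <<'E'
from h import *
inscoop()
E
```

```text
F [-0.8 -7.5 11.1] pos [ 0.479  -0.2697  0.0573] t 9.675
[46. 50. 10.] 572 [192.  107.5]
[44.  3. 10.] 558 [266.6 109.8]
[ 45. -18.  10.] 556 [299.9 109.4]
[ 46. -49.  10.] 573 [348.  107.6]
[44. 24. 10.] 561 [233.2 110. ]
```

```bash
python3 - <<'E'
from h import *
s,im=snap('wrist','w6.png')
k=2.6;g=cv2.resize(im['pixels'][50:280,130:430,::-1],None,fx=k,fy=k,interpolation=cv2.INTER_CUBIC)
c=cam(im,s);Rt=Rq(s['ee_rot']);Rs=Rt*TS.inv();t0=GR+TS.apply([0,0,.0187])
def dot(X,col):
    u=(proj(c,X)-[130,50])*k; cv2.circle(g,(int(u[0]),int(u[1])),3,col,-1)
for X in ((.04,.04,0),(.04,-.04,0),(.04,0,0),(-.04,.04,.03),(-.04,-.04,.03),(.04,.04,.015),(.04,-.04,.015)):
    dot(s['position']+Rs.apply(np.array(X)-t0),(255,0,255))
for X in ((.1,.058,.028),(.1,-.058,.028),(.086,.058,.004),(.086,-.058,.004),(.104,.062,.028),(.104,-.062,.028)): dot(tray(*X),(0,255,0))
print('lip world',s['position']+Rs.apply(np.array([.04,0,0])-t0), g.shape, Rs.as_euler('ZYX',degrees=True))
cv2.imwrite('pics/w6c.png',g)
E
```

```text
lip world [ 0.46762605 -0.17556512  0.00296081] (598, 780, 3) [ 9.68812277e+01  3.63860609e+00 -4.35583503e-02]
```

View pics/w6c.png

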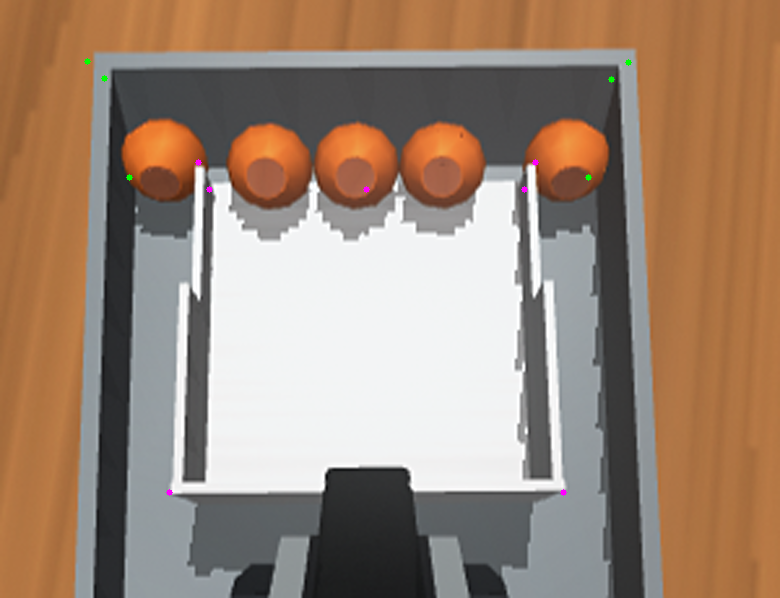

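The image shows the three middle chokes across the mouth, tilted back by the end slope at crop (268–442, 165). The two outer ones, (163,160) and (567,160), sit outside the side walls. The lip (row 180) is about 4 mm short of the slope's foot (row 165). Next: lead the lip up the slope while tilting the mouth up, so the three tumble back into the bowl.

```bash
python3 - <<'E'
from h import *
f=lambda x,z,d:lip2tcp(tray(x+.0025,-.003,z),TY,d)
a=f(.086,.003,3)
L=[(f(.091,.014,-6.5),3),(f(.0965,.027,-17),3),(f(.0965,.044,-25),2)]
p,r=a
for (p1,r1),n in L: rows(p,r,p1,r1,n);p,r=p1,r1
E
```

```text
[[-0.0052, 0.0, 0.0042], [-0.0054, 0.0, 0.0039], [-0.0056, 0.0, 0.0036]]
[[-0.0, 0.0528, -0.0], [-0.0, 0.0528, -0.0], [-0.0, 0.0528, -0.0]]
max/row 2.00401973209559 mm 3.166666666666666 deg
[[-0.0037, -0.0, 0.006], [-0.0041, -0.0, 0.0058], [-0.0045, -0.0, 0.0055]]
[[-0.0, 0.0583, 0.0], [-0.0, 0.0583, 0.0], [-0.0, 0.0583, 0.0]]
max/row 2.1283073952448244 mm 3.5000000000000018 deg
[[0.0007, 0.0, -0.0037], [0.0009, 0.0, -0.0037]]
[[0.0, 0.0667, 0.0], [0.0, 0.0667, 0.0]]
max/row 1.1406044720704926 mm 4.0 deg
```

Emit:
{"fn": "apply_moves", "kwargs": {
  "xyz": [
    [-0.005, 0, 0.004],
    [-0.0055, 0, 0.004],
    [-0.0055, 0, 0.0035],
    [0, 0, 0]
  ],
  "rot": [
    [0, 0.053, 0],
    [0, 0.053, 0],
    [0, 0.053, 0],
    [0, 0, 0]
  ],
  "hand": [-1, -1, -1, -1]
}}

```text
clock: 10.28
position: [0.4789, -0.2722, 0.05]
ee_rot: [-0.231, 0.631, 0.711, 0.205]
contact_force: [-0.4, -5.7, 5.7]
width: 0.017
gripper_force: 89.8
```

```bash
python3 - <<'E'
from h import *
inscoop(f='w7.png')
E
```

```text
F [-0.4 -5.7  5.7] pos [ 0.4789 -0.2722  0.05  ] t 10.275
[44. 49. 10.] 667 [193.3 110.2]
[44. 24. 10.] 620 [233.9 110.7]
[44.  3. 10.] 614 [266.7 110.5]
[ 44. -18.  10.] 609 [300.3 110.2]
[ 45. -48.  10.] 529 [347.2 109.4]
```

Emit:
{"fn": "apply_moves", "kwargs": {
  "xyz": [
    [-0.004, 0, 0.004],
    [-0.004, 0, 0.004],
    [-0.0045, 0, 0.004],
    [0, 0, 0]
  ],
  "rot": [
    [0, 0.058, 0],
    [0, 0.058, 0],
    [0, 0.058, 0],
    [0, 0, 0]
  ],
  "hand": [-1, -1, -1, -1]
}}

```text
clock: 10.82
position: [0.4776, -0.2694, 0.0447]
ee_rot: [-0.299, 0.609, 0.686, 0.263]
contact_force: [-0.9, -0.1, 3.7]
width: 0.0168
gripper_force: 88.8
```

```bash
python3 - <<'E'
from h import *
inscoop(f='w8.png')
s=status.get_state();Rs=Rq(s['ee_rot'])*TS.inv();t0=GR+TS.apply([0,0,.0187])
print('lip',R.from_euler('z',-TY).apply(s['position']+Rs.apply(np.array([.04,0,0])-t0)-TC)*1000-[2.5,0,0],Rs.as_euler('ZYX',degrees=True))
E
```

```text
F [-0.9 -0.1  3.7] pos [ 0.4776 -0.2694  0.0447] t 10.825
[101. 172.  10.] 346 [13.  31.9]
[  85. -187.   10.] 110 [556.   52.9]
[ 40. -49.  10.] 540 [349.1 115.7]
[-7.  2. 10.] 402 [267.2 188.6]
[ -8. -19.  10.] 407 [303.4 190.2]
[-8. 24. 10.] 417 [232.2 190.9]
lip [94.32390394 -0.64750485 27.08612409] [ 96.82970698 -16.83406386   0.18314973]
```

The three middle chokes have slid into the bowl. I'll check the other outer choke's location.

```bash
python3 - <<'E'
from h import *
im={'pixels':cv2.imread('pics/w8.png')[:,:,::-1]}
h=cv2.cvtColor(np.ascontiguousarray(im['pixels']),cv2.COLOR_RGB2HSV)
print(h[105:130:6,178:214:6,:2].tolist())
m=cv2.inRange(h,(3,195,90),(14,255,255)); m[330:]=0
n,l,st,ce=cv2.connectedComponentsWithStats(m); print([(ce[i].round(),st[i]) for i in range(1,n) if st[i,4]>40])
E
```

```text
[[[14, 157], [13, 199], [15, 190], [14, 191], [12, 200], [14, 154]], [[11, 200], [13, 201], [10, 187], [13, 198], [11, 202], [10, 188]], [[12, 199], [11, 199], [9, 154], [8, 154], [11, 200], [0, 0]], [[45, 6], [11, 207], [8, 152], [8, 151], [10, 193], [0, 1]], [[99, 23], [108, 25], [10, 202], [10, 194], [10, 167], [0, 3]]]
[(array([192., 114.]), array([178, 100,  32,  31, 424], dtype=int32))]
```

```bash
python3 - <<'E'
from h import *
f=lambda x,z,d:lip2tcp(tray(x+.0025,-.001,z),TY,d)
a=f(.0943,.027,-17)
L=[(f(.066,.034,-20),4),(f(.06,.09,-24),3)]
p,r=a
for (p1,r1),n in L: rows(p,r,p1,r1,n);p,r=p1,r1
E
```

```text
[[-0.0157, 0.0, -0.0185], [-0.0155, 0.0, -0.0187], [-0.0152, 0.0, -0.0189], [-0.015, 0.0, -0.0191]]
[[0.0, 0.0125, 0.0], [0.0, 0.0125, 0.0], [0.0, 0.0125, 0.0], [0.0, 0.0125, 0.0]]
max/row 7.27374194509452 mm 0.75 deg
[[0.0365, 0.0, -0.0401], [0.0374, 0.0, -0.0393], [0.0383, 0.0, -0.0384]]
[[0.0, 0.0222, -0.0], [0.0, 0.0222, -0.0], [0.0, 0.0222, -0.0]]
max/row 16.278721030900066 mm 1.3333333333333337 deg
```

Emit:
{"fn": "apply_moves", "kwargs": {
  "xyz": [
    [-0.016, 0, -0.0185],
    [-0.0155, 0, -0.0185],
    [-0.015, 0, -0.019],
    [-0.015, 0, -0.019],
    [0.0365, 0, -0.04],
    [0.0375, 0, -0.039],
    [0.038, 0, -0.0385],
    [0, 0, 0]
  ],
  "rot": [
    [0, 0.0125, 0],
    [0, 0.0125, 0],
    [0, 0.0125, 0],
    [0, 0.0125, 0],
    [0, 0.022, 0],
    [0, 0.022, 0],
    [0, 0.022, 0],
    [0, 0, 0]
  ],
  "hand": [-1, -1, -1, -1, -1, -1, -1, -1]
}}

```text
clock: 11.88
position: [0.4829, -0.3051, 0.0956]
ee_rot: [-0.338, 0.592, 0.668, 0.299]
contact_force: [0.3, -0.3, -1.6]
width: 0.0172
gripper_force: 88.1
```

```bash
python3 - <<'E'
from h import *
inscoop(f='w9.png')
Ri=R.from_euler('z',-TY)
for n,box in (('top',(300,235,410,285)),('side',(190,260,290,370))):
    im=get_image(n);c=cam(im);h=cv2.cvtColor(im['pixels'],cv2.COLOR_RGB2HSV);m=cv2.inRange(h,(4,170,120),(14,255,255))
    k=np.zeros_like(m);k[box[1]:box[3],box[0]:box[2]]=1;nn,l,st,ce=cv2.connectedComponentsWithStats(m*k)
    for i in range(1,nn):
        if 6<=st[i,4]<90: print(n,ce[i].round(1),st[i,4],(Ri.apply(atz(c,ce[i],.012)-TC)*1000).round())
    cv2.imwrite(f'pics/{n}9.png',im['pixels'][:,:,::-1])
E
```

```text
F [ 0.3 -0.3 -1.6] pos [ 0.4829 -0.3051  0.0956] t 11.875
[ 30. 151.  10.] 474 [ 29.4 131.5]
[-26. -25.  10.] 648 [312.8 220.2]
[-27.  24.  10.] 651 [231.  220.6]
[-26.   3.  10.] 585 [266.4 219.3]
top [365.  246.8] 10 [-16. -24.  12.]
top [366.6 256.1] 11 [-17.   5.  12.]
top [367.2 262.8] 8 [-17.  26.  12.]
top [346.6 273.1] 8 [52. 50. 12.]
side [248.2 296.9] 12 [ 58. -32.  12.]
side [237.2 299. ] 10 [58. -2. 12.]
side [229.  300.9] 10 [57. 20. 12.]
side [219.4 305.5] 17 [47. 46. 12.]
```

```bash
python3 - <<'E'
from h import *
s=status.get_state();p=s['position']
A=(p+[0,0.02,.08],Rq(s['ee_rot'])); B=lip2tcp([.472,.215,.15],1.6,-24)
chain([(A,3),(B,12)]); print(A[0],B[0])
E
```

```text
[[0.0847, 0.0025, -0.0348], [0.0847, 0.0025, -0.0348], [0.0847, 0.0025, -0.0348]]
[[0.0, 0.0, 0.0], [0.0, 0.0, 0.0], [0.0, 0.0, 0.0]]
max/row 27.487370837451067 mm 0.0 deg
[[0.0591, 0.011, 0.0903], [0.0591, 0.0102, 0.0904], [0.0591, 0.0094, 0.0904], [0.0591, 0.0085, 0.0905], [0.0591, 0.0077, 0.0906], [0.0591, 0.0069, 0.0907], [0.0591, 0.0061, 0.0907], [0.0591, 0.0053, 0.0908], [0.0591, 0.0044, 0.0908], [0.0591, 0.0036, 0.0909], [0.0591, 0.0028, 0.0909], [0.059, 0.002, 0.091]]
[[-0.0059, 0.0004, 0.0041], [-0.0059, 0.0004, 0.0041], [-0.0059, 0.0004, 0.0041], [-0.0059, 0.0004, 0.0041], [-0.0059, 0.0004, 0.0041], [-0.0059, 0.0004, 0.0041], [-0.0059, 0.0004, 0.0041], [-0.0059, 0.0004, 0.0041], [-0.0059, 0.0004, 0.0041], [-0.0059, 0.0004, 0.0041], [-0.0059, 0.0004, 0.0041], [-0.0059, 0.0004, 0.0041]]
max/row 32.5364841083342 mm 0.43484126798149253 deg
[ 0.48243184 -0.28395683  0.17481976] [0.475188   0.10586655 0.15415723]
```

Emit:
{"fn": "apply_moves", "kwargs": {
  "xyz": [
    [0.085, 0.002, -0.035],
    [0.085, 0.002, -0.035],
    [0.085, 0.002, -0.035],
    [0.059, 0.011, 0.09],
    [0.059, 0.01, 0.09],
    [0.059, 0.009, 0.09],
    [0.059, 0.008, 0.09],
    [0.059, 0.008, 0.091]
  ],
  "rot": [
    [0, 0, 0],
    [0, 0, 0],
    [0, 0, 0],
    [-0.006, 0, 0.004],
    [-0.006, 0, 0.004],
    [-0.006, 0, 0.004],
    [-0.006, 0, 0.004],
    [-0.006, 0, 0.004]
  ],
  "hand": [-1, -1, -1, -1, -1, -1, -1, -1]
}}

```text
clock: 13.02
position: [0.4789, -0.1207, 0.1689]
ee_rot: [-0.331, 0.604, 0.657, 0.306]
contact_force: [0.5, -0.1, -2.3]
width: 0.0173
gripper_force: 88.2
```

Emit:
{"fn": "apply_moves", "kwargs": {
  "xyz": [
    [0.059, 0.007, 0.091],
    [0.059, 0.006, 0.091],
    [0.059, 0.005, 0.091],
    [0.059, 0.004, 0.091],
    [0.059, 0.003, 0.091],
    [0.04, 0.002, 0.06],
    [0.02, 0.002, 0.03],
    [0, 0, 0]
  ],
  "rot": [
    [-0.006, 0, 0.004],
    [-0.006, 0, 0.004],
    [-0.006, 0, 0.004],
    [-0.006, 0, 0.004],
    [-0.006, 0, 0.004],
    [-0.006, 0, 0.004],
    [-0.006, 0, 0.004],
    [0, 0, 0]
  ],
  "hand": [-1, -1, -1, -1, -1, -1, -1, -1]
}}

```text
clock: 14.02
position: [0.4752, 0.0731, 0.1566]
ee_rot: [-0.323, 0.621, 0.641, 0.316]
contact_force: [-0.9, 0.1, -2.4]
width: 0.0167
gripper_force: 88.2
```

```bash
python3 - <<'E'
from h import *
inscoop(f='w10.png')
Ri=R.from_euler('z',-TY)
for n,box in (('top',(300,235,410,285)),('side',(190,260,290,370))):
    im=get_image(n);c=cam(im);h=cv2.cvtColor(im['pixels'],cv2.COLOR_RGB2HSV);m=cv2.inRange(h,(4,170,120),(14,255,255))
    k=np.zeros_like(m);k[box[1]:box[3],box[0]:box[2]]=1;nn,l,st,ce=cv2.connectedComponentsWithStats(m*k)
    for i in range(1,nn):
        if 6<=st[i,4]<90: print(n,ce[i].round(1),st[i,4],(Ri.apply(atz(c,ce[i],.012)-TC)*1000).round())
    cv2.imwrite(f'pics/{n}10.png',im['pixels'][:,:,::-1])
f=lambda d,z:lip2tcp([.472,.226,z],1.6,d)
chain([(f(0,.10),4),(f(10,.079),4),(f(34,.079),12)])
E
```

```text
F [-0.9  0.1 -2.4] pos [0.4752 0.0731 0.1566] t 14.025
[-26.   5.  10.] 606 [262.2 219.5]
[-26. -23.  10.] 644 [310.2 220.1]
[-27.  27.  10.] 652 [225.3 220.6]
[-45. -79.  10.] 193 [406.2 251.6]
top [347.1 272.1] 18 [50. 47. 12.]
side [252.9 299.6] 25 [ 45. -42.  12.]
side [220.  306.2] 8 [44. 45. 12.]
[[0.0223, 0.0005, 0.0416], [0.0265, 0.0005, 0.039], [0.0304, 0.0005, 0.0361], [0.0339, 0.0005, 0.0328]]
[[0.0006, -0.0987, 0.0005], [0.0006, -0.0987, 0.0005], [0.0006, -0.0987, 0.0005], [0.0006, -0.0987, 0.0005]]
max/row 14.148864433844281 mm 5.924450275015485 deg
[[0.0052, 0.0, 0.0075], [0.0055, 0.0, 0.0073], [0.0058, 0.0, 0.007], [0.0061, 0.0, 0.0068]]
[[0.0, -0.0417, -0.0], [0.0, -0.0417, -0.0], [0.0, -0.0417, -0.0], [0.0, -0.0417, -0.0]]
max/row 2.731467279437742 mm 2.5000000000000013 deg
[[0.0117, -0.0, -0.0047], [0.0115, -0.0, -0.0051], [0.0114, -0.0, -0.0055], [0.0112, -0.0, -0.0059], [0.0109, -0.0, -0.0063], [0.0107, -0.0, -0.0067], [0.0105, -0.0, -0.007], [0.0102, -0.0, -0.0074], [0.01, -0.0, -0.0077], [0.0097, -0.0, -0.0081], [0.0094, -0.0, -0.0084], [0.0091, -0.0, -0.0087]]
[[-0.0, -0.0333, 0.0], [-0.0, -0.0333, 0.0], [-0.0, -0.0333, 0.0], [-0.0, -0.0333, 0.0], [-0.0, -0.0333, 0.0], [-0.0, -0.0333, 0.0], [-0.0, -0.0333, 0.0], [-0.0, -0.0333, 0.0], [-0.0, -0.0333, 0.0], [-0.0, -0.0333, 0.0], [-0.0, -0.0333, 0.0], [-0.0, -0.0333, 0.0]]
max/row 3.78604148333949 mm 2.0000000000000004 deg
```

Emit:
{"fn": "apply_moves", "kwargs": {
  "xyz": [
    [0.022, 0, 0.042],
    [0.0265, 0, 0.039],
    [0.0305, 0, 0.036],
    [0.034, 0, 0.033],
    [0.005, 0, 0.0075],
    [0.0055, 0, 0.0075],
    [0.006, 0, 0.007],
    [0.006, 0, 0.007]
  ],
  "rot": [
    [0, -0.099, 0],
    [0, -0.099, 0],
    [0, -0.099, 0],
    [0, -0.099, 0],
    [0, -0.042, 0],
    [0, -0.042, 0],
    [0, -0.042, 0],
    [0, -0.042, 0]
  ],
  "hand": [-1, -1, -1, -1, -1, -1, -1, -1]
}}

```text
clock: 15.18
position: [0.4732, 0.1386, 0.1432]
ee_rot: [-0.123, 0.686, 0.706, 0.121]
contact_force: [-0.1, -2.0, -3.0]
width: 0.0172
gripper_force: 88.1
```

```bash
python3 - <<'E'
from h import *
s=status.get_state();Rs=Rq(s['ee_rot'])*TS.inv();t0=GR+TS.apply([0,0,.0187])
print('lip',s['position']+Rs.apply(np.array([.04,0,0])-t0),Rs.as_euler('ZYX',degrees=True))
inscoop(f='w11.png')
E
```

```text
lip [0.47071793 0.22660097 0.07853577] [ 9.16345125e+01  1.01331894e+01 -5.31508209e-02]
F [-0.1 -2.  -3. ] pos [0.4732 0.1386 0.1432] t 15.175
[  38. -178.   10.] 708 [553.3 119.1]
[-11. -21.  10.] 621 [306.4 194.3]
[-12.  27.  10.] 646 [226.7 196.4]
[-12.   5.  10.] 619 [262.9 195.9]
[-28. -97.  10.] 69 [434.5 223.4]
```

Emit:
{"fn": "apply_moves", "kwargs": {
  "xyz": [
    [0.0115, 0, -0.0045],
    [0.0115, 0, -0.005],
    [0.0115, 0, -0.0055],
    [0.011, 0, -0.006],
    [0.011, 0, -0.0065],
    [0.0105, 0, -0.0065],
    [0.0105, 0, -0.007],
    [0.01, 0, -0.0075]
  ],
  "rot": [
    [0, -0.033, 0],
    [0, -0.033, 0],
    [0, -0.033, 0],
    [0, -0.033, 0],
    [0, -0.033, 0],
    [0, -0.033, 0],
    [0, -0.033, 0],
    [0, -0.033, 0]
  ],
  "hand": [-1, -1, -1, -1, -1, -1, -1, -1]
}}

```text
clock: 16.23
position: [0.4722, 0.161, 0.1633]
ee_rot: [-0.025, 0.697, 0.717, 0.025]
contact_force: [0.8, -0.0, -1.4]
width: 0.0169
gripper_force: 88.1
```

Emit:
{"fn": "apply_moves", "kwargs": {
  "xyz": [
    [0.01, 0, -0.0075],
    [0.01, 0, -0.008],
    [0.0095, 0, -0.0085],
    [0.009, 0, -0.0085],
    [0, 0, 0],
    [0, 0, 0]
  ],
  "rot": [
    [0, -0.033, 0],
    [0, -0.033, 0],
    [0, -0.033, 0],
    [0, -0.033, 0],
    [0, 0, 0],
    [0, 0, 0]
  ],
  "hand": [-1, -1, -1, -1, -1, -1]
}}

```text
clock: 16.98
position: [0.472, 0.1723, 0.1731]
ee_rot: [0.024, 0.696, 0.717, -0.023]
contact_force: [1.0, 0.8, -1.5]
width: 0.0169
gripper_force: 88.2
```

```bash
cat >> h.py <<'E'
def pans():
    for n,box in (('top',(150,220,235,290)),('side',(195,160,275,240))):
        im=get_image(n);c=cam(im);h=cv2.cvtColor(im['pixels'],cv2.COLOR_RGB2HSV);m=cv2.inRange(h,(4,150,110),(15,255,255))
        k=np.zeros_like(m);k[box[1]:box[3],box[0]:box[2]]=1;nn,l,st,ce=cv2.connectedComponentsWithStats(m*k)
        for i in range(1,nn):
            if 3<=st[i,4]<150: print(n,ce[i].round(1),st[i,4],((atz(c,ce[i],.054)-[.472,.264,.044])*1000).round())
E
python3 - <<'E'
from h import *
inscoop(f='w12.png'); pans()
E
```

```text
F [ 1.   0.8 -1.5] pos [0.472  0.1723 0.1731] t 16.975
[88. 27. 10.] 727 [230.8  48.2]
[88.  5. 10.] 722 [264.1  48.2]
[ 89. -22.  10.] 719 [304.8  46.9]
[ -14. -161.   10.] 2430 [539.2 199.4]
side [220.2 160.8] 4 [-51. 300.  10.]
side [228.6 161.2] 9 [-16. 289.  10.]
side [242.7 173. ] 105 [ 39. 173.  10.]
side [196.4 172. ] 11 [-146.  211.   10.]
side [238.7 195.4] 7 [19.  0. 10.]
side [225.  196.5] 6 [-31.   1.  10.]
side [231.  196.5] 6 [-9. -3. 10.]
side [256.2 221.7] 6 [  70. -175.   10.]
side [273.1 228.5] 19 [ 121. -220.   10.]
side [248.7 234.1] 7 [  43. -238.   10.]
side [241.6 235.8] 5 [  21. -244.   10.]
side [245.4 236.2] 5 [  33. -247.   10.]
side [231.5 236.5] 4 [ -10. -243.   10.]
```

Three chokes are in the pan, near its centre. Now return the scoop.

```bash
python3 - <<'E'
from h import *
P=lambda z:scoop2tcp([.5375,-.0215,z],1.568,0)
chain([(lip2tcp([.475,.19,.14],1.6,8),4),(P(.06),7),(P(.013),2)]); print(P(.003)[0])
E
```

```text
[[-0.062, 0.0029, -0.0193], [-0.0594, 0.0029, -0.0261], [-0.0561, 0.0029, -0.0327], [-0.0521, 0.0029, -0.0388]]
[[0.0005, 0.1077, -0.0], [0.0005, 0.1077, -0.0], [0.0005, 0.1077, -0.0], [0.0005, 0.1077, -0.0]]
max/row 19.494988374007036 mm 6.461089111834335 deg
[[-0.0965, 0.0259, 0.0089], [-0.0965, 0.0263, 0.007], [-0.0965, 0.0267, 0.0051], [-0.0965, 0.0271, 0.0033], [-0.0964, 0.0275, 0.0014], [-0.0963, 0.0279, -0.0005], [-0.0962, 0.0283, -0.0023]]
[[-0.0019, 0.019, 0.0039], [-0.0019, 0.019, 0.0039], [-0.0019, 0.019, 0.0039], [-0.0019, 0.019, 0.0039], [-0.0019, 0.019, 0.0039], [-0.0019, 0.019, 0.0039], [-0.0019, 0.019, 0.0039]]
max/row 30.08795358134401 mm 1.17243972475162 deg
[[-0.0392, 0.0, 0.0678], [-0.0392, 0.0, 0.0678]]
[[0.0, 0.0, 0.0], [0.0, 0.0, 0.0]]
max/row 23.5 mm 0.0 deg
[ 0.53733767 -0.07954977  0.05120532]
```

Emit:
{"fn": "apply_moves", "kwargs": {
  "xyz": [
    [-0.062, 0.003, -0.019],
    [-0.059, 0.003, -0.026],
    [-0.056, 0.003, -0.033],
    [-0.052, 0.003, -0.039],
    [-0.0965, 0.026, 0.009],
    [-0.0965, 0.026, 0.007],
    [-0.0965, 0.027, 0.005],
    [-0.0965, 0.027, 0.003]
  ],
  "rot": [
    [0, 0.108, 0],
    [0, 0.108, 0],
    [0, 0.108, 0],
    [0, 0.108, 0],
    [-0.002, 0.019, 0.004],
    [-0.002, 0.019, 0.004],
    [-0.002, 0.019, 0.004],
    [-0.002, 0.019, 0.004]
  ],
  "hand": [-1, -1, -1, -1, -1, -1, -1, -1]
}}

```text
clock: 18.12
position: [0.5125, -0.0037, 0.148]
ee_rot: [-0.162, 0.684, 0.692, 0.163]
contact_force: [0.6, 0.6, -1.8]
width: 0.0169
gripper_force: 88.2
```

Emit:
{"fn": "apply_moves", "kwargs": {
  "xyz": [
    [-0.0965, 0.0275, 0.001],
    [-0.0965, 0.028, 0],
    [-0.096, 0.028, -0.002],
    [0, 0, 0],
    [0, 0, 0]
  ],
  "rot": [
    [-0.002, 0.019, 0.004],
    [-0.002, 0.019, 0.004],
    [-0.002, 0.019, 0.004],
    [0, 0, 0],
    [0, 0, 0]
  ],
  "hand": [-1, -1, -1, -1, -1]
}}

```text
clock: 18.75
position: [0.5376, -0.0787, 0.1085]
ee_rot: [-0.182, 0.684, 0.682, 0.185]
contact_force: [-0.4, 0.6, -2.2]
width: 0.0171
gripper_force: 88.1
```

```bash
python3 - <<'E'
from h import *
pans()
P=lambda z:scoop2tcp([.5375,-.0215,z],1.568,0)
chain([(P(.012),3),(P(.0045),2)])
E
```

```text
top [188.3 250. ] 15 [19.  9. 10.]
top [188.5 259.3] 14 [-9.  8. 10.]
top [188.4 266.6] 13 [-31.   8.  10.]
side [223.1 161.3] 17 [-39. 292.  10.]
side [196.5 172.2] 8 [-145.  209.   10.]
side [219.  181.3] 3 [-54. 118.  10.]
side [274.  183.5] 4 [154.  67.  10.]
side [274. 192.] 3 [147.   4.  10.]
side [224.9 195.8] 12 [-31.   5.  10.]
side [230.7 196. ] 9 [-10.   1.  10.]
[[-0.0285, -0.0005, 0.0461], [-0.0285, -0.0004, 0.0461], [-0.0285, -0.0004, 0.0461]]
[[0.0009, -0.0002, 0.0006], [0.0009, -0.0002, 0.0006], [0.0009, -0.0002, 0.0006]]
max/row 16.24496861212051 mm 0.06595484144281057 deg
[[-0.0062, 0.0, 0.0108], [-0.0062, 0.0, 0.0108]]
[[0.0, 0.0, 0.0], [0.0, 0.0, 0.0]]
max/row 3.7499999999999964 mm 0.0 deg
```

Emit:
{"fn": "apply_moves", "kwargs": {
  "xyz": [
    [-0.0285, 0, 0.046],
    [-0.0285, 0, 0.046],
    [-0.0285, 0, 0.046],
    [-0.006, 0, 0.011],
    [-0.006, 0, 0.011],
    [0, 0, 0],
    [0, 0, 0]
  ],
  "rot": [
    [0.001, 0, 0.0005],
    [0.001, 0, 0.0005],
    [0.001, 0, 0.0005],
    [0, 0, 0],
    [0, 0, 0],
    [0, 0, 0],
    [0, 0, 0]
  ],
  "hand": [-1, -1, -1, -1, -1, -1, -1]
}}

```text
clock: 19.73
position: [0.5382, -0.0802, 0.0525]
ee_rot: [-0.183, 0.684, 0.682, 0.184]
contact_force: [0.2, 0.0, -1.9]
width: 0.0173
gripper_force: 88.2
```

Emit:
{"fn": "apply_moves", "kwargs": {
  "xyz": [
    [-0.003, 0, 0.005],
    [0, 0, 0]
  ],
  "rot": [
    [0, 0, 0],
    [0, 0, 0]
  ],
  "hand": [-1, -1]
}}

```text
clock: 19.98
position: [0.5383, -0.0801, 0.0512]
ee_rot: [-0.183, 0.684, 0.682, 0.184]
contact_force: [1.1, -1.0, 3.0]
width: 0.0168
gripper_force: 88.8
```

Emit:
{"fn": "apply_moves", "kwargs": {
  "xyz": [
    [0, 0, 0],
    [0, 0, 0],
    [0, 0, 0],
    [0, 0, 0],
    [0, 0, 0],
    [0, 0, 0]
  ],
  "rot": [
    [0, 0, 0],
    [0, 0, 0],
    [0, 0, 0],
    [0, 0, 0],
    [0, 0, 0],
    [0, 0, 0]
  ],
  "hand": [0, 1, 1, 1, 1, 1]
}}

```text
clock: 20.72
position: [0.538, -0.0801, 0.0504]
ee_rot: [-0.183, 0.684, 0.682, 0.183]
contact_force: [0.4, -0.1, 0.6]
width: 0.0854
gripper_force: 0.0
```

Emit:
{"fn": "apply_moves", "kwargs": {
  "xyz": [
    [0, 0, -0.05],
    [0, 0, -0.12],
    [0, 0, -0.15],
    [0, 0, -0.15],
    [0, 0, 0],
    [0, 0, 0]
  ],
  "rot": [
    [0, 0, 0],
    [0, 0, 0],
    [0, 0, 0],
    [0, 0, 0],
    [0, 0, 0],
    [0, 0, 0]
  ],
  "hand": [1, 1, 1, 1, 1, 1]
}}

```text
clock: 21.48
position: [0.5374, -0.1507, 0.1726]
ee_rot: [-0.183, 0.684, 0.682, 0.183]
contact_force: [-0.3, 1.2, -0.4]
width: 0.0857
gripper_force: 0.0
```

```bash
python3 - <<'E'
from h import *
import pickle
s,im=snap('wrist','w13.png'); c=cam(im,s); g=cv2.cvtColor(im['pixels'],cv2.COLOR_RGB2HSV)
m=cv2.inRange(g,(0,0,200),(180,40,255)); m[330:]=0
n,l,st,ce=cv2.connectedComponentsWithStats(m); i=1+st[1:,4].argmax()
# white bowl pixels, expected corners if level in place
q,sz,an=cv2.minAreaRect(np.argwhere(l==i)[:,::-1].astype(np.float32)); print('bowl',st[i],ce[i],q,sz,an)
Rs=R.from_euler('z',1.568);
for X in ((.04,.04,0),(.04,-.04,0),(-.04,.04,.03),(-.04,-.04,.03)): print(proj(c,np.array([.5375,-.0215,.003])+Rs.apply(X)).round(0))
print(s['position'],s['width'],s['contact_force'])
# re-measure knob from both fixed cameras
o=[]
for k in ('top','side'):
    im=get_image(k); b=[b for b in blobs(im,'red',5) if (abs(b[0]-((219,214) if k=='top' else (267,179)))<8).all()]; print(k,b); o.append((cam(im),b[0][0]))
print(tri(o))
E
```

```text
bowl [ 229  104   87   72 5209] [271.67306585 141.5609522 ] (272.0, 139.5) (71.0, 86.0) 90.0
[233. 109.]
[309. 109.]
[227. 175.]
[315. 175.]
[ 0.53741092 -0.15072436  0.17258214] 0.0856787182031812 [-0.30198947  1.20146792 -0.37542709]
top [(array([219.2, 214.6]), np.int32(12), array([218, 213,   4,   4], dtype=int32))]
side []Traceback (most recent call last):
  File "<stdin>", line 14, in <module>
IndexError: list index out of range
```

The scoop stands where it started, with its outline matching the level pose. On to hovering near the lever.

```bash
python3 - <<'E'
from h import *
s=status.get_state()
chain([(([.545,-.06,.28],down(np.pi/2)*R.from_rotvec([0,np.radians(15),0])),3),(([.585,.12,.27],down(np.pi/2)),5)])
E
```

```text
[[0.1468, 0.0082, -0.0541], [0.1414, 0.0084, -0.0668], [0.135, 0.0086, -0.079]]
[[-0.0005, -0.0841, -0.001], [-0.0005, -0.0841, -0.001], [-0.0005, -0.0841, -0.001]]
max/row 46.99284812815846 mm 5.047223204621266 deg
[[0.1142, 0.0267, 0.0375], [0.116, 0.0267, 0.0315], [0.1175, 0.0267, 0.0254], [0.1186, 0.0267, 0.0192], [0.1195, 0.0267, 0.0129]]
[[0.0, -0.05, -0.0], [0.0, -0.05, -0.0], [0.0, -0.05, -0.0], [0.0, -0.05, -0.0], [0.0, -0.05, -0.0]]
max/row 36.93237062523877 mm 3.0000000000000004 deg
```

Emit:
{"fn": "apply_moves", "kwargs": {
  "xyz": [
    [0.147, 0.008, -0.054],
    [0.141, 0.008, -0.067],
    [0.135, 0.009, -0.079],
    [0.114, 0.027, 0.0375],
    [0.116, 0.027, 0.0315],
    [0.1175, 0.027, 0.0255],
    [0.1185, 0.027, 0.019],
    [0.1195, 0.027, 0.013]
  ],
  "rot": [
    [0, -0.084, -0.001],
    [0, -0.084, -0.001],
    [0, -0.084, -0.001],
    [0, -0.05, 0],
    [0, -0.05, 0],
    [0, -0.05, 0],
    [0, -0.05, 0],
    [0, -0.05, 0]
  ],
  "hand": [1, 1, 0, -1, -1, -1, -1, -1]
}}

```text
clock: 22.62
position: [0.5853, 0.1208, 0.2695]
ee_rot: [0.001, 0.707, 0.707, -0.002]
contact_force: [0.2, -0.3, 0.1]
width: -0.0002
gripper_force: 0.0
```

Emit:
{"fn": "apply_moves", "kwargs": {
  "xyz": [
    [0, 0, 0],
    [0, 0, 0],
    [0, 0, 0]
  ],
  "rot": [
    [0, 0, 0],
    [0, 0, 0],
    [0, 0, 0]
  ],
  "hand": [-1, -1, -1]
}}

```text
clock: 23.0
position: [0.5857, 0.1179, 0.2703]
ee_rot: [0.0, 0.708, 0.707, -0.001]
contact_force: [0.2, -0.7, -0.7]
width: -0.0001
gripper_force: 0.0
```

```bash
python3 - <<'E'
from h import *
import pickle
s,im=snap('wrist','w14.png'); c=cam(im,s)
print(s['position'],s['width'],proj(c,[.589,.168,.168]))
for b in blobs(im,'red',20): print(b, atz(c,b[0],.168).round(4))
ct=cam(get_image('top'))
goto([.589,.168,.20],down(np.pi/2),3)
E
```

```text
[0.58570416 0.11792676 0.27026545] -8.795454543394534e-05 [275.86615005 136.51751458]
(array([278.2, 134. ]), np.int32(440), array([266, 123,  25,  24], dtype=int32)) [0.5906 0.1697 0.168 ]
[[0.0559, 0.0033, 0.0783], [0.0558, 0.0033, 0.0784], [0.0558, 0.0034, 0.0784]]
[[0.0001, 0.0004, -0.0006], [0.0001, 0.0004, -0.0006], [0.0001, 0.0004, -0.0006]]
max/row 28.88557573318437 mm 0.04494738590851657 deg
```

The wrist view puts the knob at (0.5905, 0.1695), agreeing with the first measurement. Pressing.

Emit:
{"fn": "apply_moves", "kwargs": {
  "xyz": [
    [0.057, 0.005, 0.078],
    [0.057, 0.005, 0.078],
    [0.057, 0.005, 0.078],
    [0, 0, 0.04],
    [0, 0, 0.04],
    [0, 0, 0.04],
    [0, 0, 0.04],
    [0, 0, 0.04]
  ],
  "rot": [
    [0, 0, 0],
    [0, 0, 0],
    [0, 0, 0],
    [0, 0, 0],
    [0, 0, 0],
    [0, 0, 0],
    [0, 0, 0],
    [0, 0, 0]
  ],
  "hand": [-1, -1, -1, -1, -1, -1, -1, -1]
}}

```text
clock: 24.1
position: [0.5911, 0.1702, 0.1401]
ee_rot: [0.001, 0.707, 0.707, 0.0]
contact_force: [0.4, 1.1, 1.9]
width: 0.0001
gripper_force: 1.0
```

Emit:
{"fn": "apply_moves", "kwargs": {
  "xyz": [
    [0, 0, 0.01],
    [0, 0, 0],
    [0, 0, 0]
  ],
  "rot": [
    [0, 0, 0],
    [0, 0, 0],
    [0, 0, 0]
  ],
  "hand": [-1, -1, -1]
}}

```text
clock: 24.48
position: [0.5912, 0.1704, 0.1393]
ee_rot: [0.001, 0.707, 0.707, 0.001]
contact_force: [-1.3, -1.6, 11.7]
width: 0.0003
gripper_force: 5.4
```

The lever is on its stop, with 12 N at 139 mm. Now I lift off and verify.

Emit:
{"fn": "apply_moves", "kwargs": {
  "xyz": [
    [0, 0, -0.05],
    [0, 0, -0.15],
    [-0.05, 0, -0.15],
    [-0.15, 0, 0],
    [0, 0, 0],
    [0, 0, 0]
  ],
  "rot": [
    [0, 0, 0],
    [0, 0, 0],
    [0, 0, 0],
    [0, 0, 0],
    [0, 0, 0],
    [0, 0, 0]
  ],
  "hand": [-1, -1, -1, -1, -1, -1]
}}

```text
clock: 25.22
position: [0.5903, 0.1108, 0.242]
ee_rot: [-0.0, 0.707, 0.707, -0.0]
contact_force: [0.1, 0.5, -0.1]
width: 0.0001
gripper_force: 0.0
```

```bash
python3 - <<'E'
from h import *
s,im=snap('wrist','w15.png'); c=cam(im,s); print(s['position'],s['contact_force'])
print('expect down',proj(c,[.5905,.1695,.131]).round(1),'up',proj(c,[.5905,.1695,.169]).round(1))
for b in blobs(im,'red',20): print(b)
pans()
im=get_image('top')
for b in blobs(im,'orange',6):
    if 300<b[0][0]<410 and 230<b[0][1]<290: print('tray',(R.from_euler('z',-TY).apply(atz(cam(im),b[0],.012)-TC)*1000).round())
im=get_image('side')
for b in blobs(im,'orange',6):
    if 190<b[0][0]<290 and 260<b[0][1]<370: print('tray side',(R.from_euler('z',-TY).apply(atz(cam(im),b[0],.012)-TC)*1000).round())
E
```

```text
[0.59025766 0.11077621 0.24201326] [ 0.1175333   0.48598836 -0.07087575]
expect down [271.6 122.9] up [271.6 128.7]
(array([271.6, 121.9]), np.int32(404), array([260, 110,  24,  23], dtype=int32))
top [187.3 250. ] 7 [19. 12. 10.]
top [187.6 259.3] 7 [-9. 11. 10.]
top [187.6 266.7] 7 [-31.  11.  10.]
side [198. 160.] 3 [-146.  323.   10.]
side [243.  160.2] 4 [ 45. 289.  10.]
side [202.9 175.9] 17 [-118.  173.   10.]
side [243.7 179.2] 37 [ 41. 120.  10.]
side [215.5 182.9] 10 [-67. 108.  10.]
side [274.  184.5] 4 [153.  60.  10.]
side [238.7 194.6] 13 [19.  6. 10.]
side [274. 193.] 3 [147.  -3.  10.]
side [224.6 195.8] 13 [-32.   5.  10.]
side [231.  195.5] 13 [-9.  4. 10.]
side [250.8 220.5] 4 [  53. -165.   10.]
side [226.6 229.9] 87 [ -25. -206.   10.]
side [242.9 227.7] 36 [  26. -202.   10.]
side [252.  222.8] 5 [  57. -179.   10.]
side [257.  222.8] 4 [  73. -181.   10.]
side [251.  228.9] 21 [  52. -212.   10.]
side [255.8 226.5] 13 [  68. -201.   10.]
side [265.6 231. ] 43 [  96. -230.   10.]
side [273.1 225.6] 9 [ 123. -204.   10.]
side [273.5 229.5] 4 [ 122. -226.   10.]
side [233.7 232. ] 3 [  -3. -220.   10.]
side [232.  234.9] 7 [  -8. -234.   10.]
side [239.1 234.5] 8 [  14. -236.   10.]
side [217.3 237.6] 10 [ -53. -242.   10.]
side [244.5 235.8] 4 [  30. -245.   10.]
side [254.2 235.2] 6 [  60. -246.   10.]
side [196.6 238.2] 5 [-116. -235.   10.]
tray [ 45. -41.  12.]
tray [50. 47. 12.]
tray side [141.  -8.  12.]
tray side [138. -32.  12.]
tray side [134. -57.  12.]
tray side [111. -90.  12.]
tray side [ 22. -76.  12.]
tray side [ 45. -42.  12.]
tray side [51. 46. 12.]
```

Everything checks out: the knob is at its lower position, three chokes are in the pan, two are in the tray, and the scoop is on the mat.

```bash
python3 -c "
from rig import job
print(job.sign_off())"
```

```text
the job is handed in; nothing more can be done
None
```

The job is handed in at about 25 s; my last camera measurements showed three chokes in the pan, the other two in the tray, the scoop standing released on the mat, and the lever pressed down onto its stop, but no verdict came back from the judge.

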